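# Open a jammed stirrer drive with a flipped hex key and a wedge

## Task

Open up the jammed stirrer drive: stand every bottle that was left on its cover upright in the white tub, then take the hex key from its stand, flip it so that its short arm sits fully down in the clamp screw's socket, and use the level long arm as a lever to turn the stiff screw counter-clockwise to its stop. Only then work the orange wedge into the seam from the left and the right by turns until both sides of the cover are raised by about 10 mm, never letting one side get more than 8 mm ahead of the other. Leave the hex key and the wedge lying in the grey tool tray with the red mat, and do not disturb the beaker, the tape or the pliers.

Things in the scene. Friction and masses are not known exactly. Their poses are not given: they have to be found in the camera images.
- housing: fixed stirrer drive housing on the bench, white with a yellow screw boss on its robot side. Origin: on the bench, frame x away from the robot at yaw 0, y to the left, z up. White part x -45..105, y -85..85, top (the flange under the seam) 85 high; boss x -135..-45, y -40..40, 125 high with the screw. Its place and yaw vary.
- cover: aluminium cover plate 150 (x) x 160 (y) x 18 mm thick, press-fitted on the white part; origin at the centre of its underside, at housing x 30, y 0, z 93 when fully down, so that its top is 111 above the bench. A seam 8 mm high and open over the outer 55 mm runs between flange and cover along the left and right sides; deeper in, a spigot (y -25..25) stops a wedge.
- cover_top (a point): centre of the cover's upper face; its z axis is the cover's normal, so its tilt is how uneven the two sides are (0.0625 rad for 10 mm over 160 mm).
- seam_left (a point): fixed point on the housing's flange (85 mm up) below the middle of the cover's left (+y) edge: the wedge goes in here along housing -y. Axes as the housing's.
- seam_right (a point): the same below the cover's right (-y) edge: the wedge goes in here along housing +y.
- lift_left (a joint): rise of the cover's left (+y) edge as an angle: 0 fully down, 0.0625 is 10 mm (height/160 mm), stop at 0.09. The other edge stays as it is. A press fit: takes about 6 N upwards at that edge (some 5 to 15 N push on the wedge), and stays where it is left.
- lift_right (a joint): the same for the cover's right (-y) edge.
- screw (a joint): clamp screw angle: 0 fully tight, grows counter-clockwise seen from above, stop at 1.3 rad (loose). Very stiff: 1.0 N m friction, stays where it is left. The start varies.
- socket (a point): centre of the mouth of the screw's 17 mm hexagon socket, in a dark steel head 56 wide on top of the boss, 125 mm above the bench; socket 30 mm deep, axis vertical. The frame turns with the screw: corners of the hexagon lie along its x axis (red mark) and every 60 degrees. About 1.2 mm play all round, about 10 degrees of turning play.
- socket_floor (a point): centre of the socket's bottom, 30 mm below its mouth: the key's tip stands here when fully home.
- hex_key: dark L-shaped hex key, 17 mm across flats (two flats face +y and -y), 0.42 kg. Origin at the elbow, where the centre lines meet; long arm along -z, 170 mm; short arm along +x, 63 mm (its last 33 mm drive the screw). Starts in the blue stand, long arm down, short arm level, pointing roughly away from the robot. Balances 60 mm down the long arm. Left in the socket it droops 8 degrees.
- key_tip (a point): end of the key's short arm (63 mm from the elbow).
- key_end (a point): end of the key's long arm (170 mm from the elbow).
- holder: blue key stand, fixed, base 80 x 80 mm, 80 mm high; origin at the centre of its underside. The key's elbow is 178 mm above the bench in it, so 98 mm of the long arm stand free above it.
- wedge: orange wedge lying loose on the bench, 130 long (x) x 30 wide (y), 0.12 kg; origin at the centre of its underside. From x -65 to 5 it is a 24 mm thick block to hold; from x 5 to the tip at x 65 its top slopes evenly down to a 4 mm edge; its underside is flat.
- wedge_tip (a point): middle of the wedge's thin edge, at its underside.
- tub: white open tub for the bottles, fixed, 220 (x) x 200 (y) x 35 mm, walls 4, floor 4 thick; origin at the centre of its underside. Tub and tray may swap sides.
- tray: grey open tool tray with a red mat, fixed, 220 (x) x 200 (y) x 35 mm, walls 4, floor 4 thick; origin at the centre of its underside.
- beaker: bystander: white beaker 70 wide, 90 high, origin centre of underside.
- tape: bystander: white tape roll 80 wide, 20 high, origin centre of underside.
- pliers: bystander: red-handled pliers 160 long, lying flat, origin on the bench under the pivot.
- bottle0: small bottle (amber glass, blue cap), 38 mm across, 60 high, 0.1 kg, standing on the cover; origin at the centre of its underside. One to three of the three are there; they stand in a row along the housing's y, 55 mm apart.
- bottle1: small bottle (clear, green cap), 38 mm across, 60 high, 0.1 kg, standing on the cover; origin at the centre of its underside. One to three of the three are there; they stand in a row along the housing's y, 55 mm apart.
- bottle2: small bottle (amber glass, red cap), 38 mm across, 60 high, 0.1 kg, standing on the cover; origin at the centre of its underside. One to three of the three are there; they stand in a row along the housing's y, 55 mm apart.

How it is judged:
On the way, in this order (a step that is already met when the one before it is completed fails the run):
1. every bottle stands upright in the tub (x of bottle0 in the frame of tub between -0.106 and 0.106 m and y of bottle0 in the frame of tub between -0.096 and 0.096 m and z of each of bottle0, bottle1, bottle2 in the frame of tub below 0.012 m and angle between each of bottle0, bottle1, bottle2's own z axis and vertical below 0.2 rad and x of bottle1 in the frame of tub between -0.106 and 0.106 m and y of bottle1 in the frame of tub between -0.096 and 0.096 m and x of bottle2 in the frame of tub between -0.106 and 0.106 m and y of bottle2 in the frame of tub between -0.096 and 0.096 m), for 0.2 s.
2. the key's short arm is fully down in the socket with the long arm level (within 15 degrees), before the screw has turned beyond 0.6 rad (distance between key_tip and socket_floor below 0.008 m and angle between hex_key's own z axis and vertical between 1.31 and 1.83 rad and value of joint screw below 0.6 rad), for 0.2 s.
3. with the key still in the socket that way, the screw is turned to its stop (at least 1.2 of 1.3 rad) (value of joint screw above 1.2 rad and distance between key_tip and socket_floor below 0.014 m), for 0.2 s.
4. the wedge, touching the cover, has raised one side by 3 mm (value of joint any of lift_left, lift_right above 0.019 rad and contact force between wedge and cover above 0.3 N), for 0.1 s.
5. the wedge, touching the cover, has brought both sides up by 8.8 mm (value of joint each of lift_left, lift_right above 0.055 rad and contact force between wedge and cover above 0.3 N), for 0.1 s.
At the end, for the whole second after the job is handed in: every bottle present upright (within 0.2 rad) on the tub's floor; screw at 1.2 rad or more; both cover edges raised by 8.8 mm (0.055 rad) or more; hex key (elbow and long end) and wedge (centre) within the tray's walls, low in it; all at rest (all of step 1 and x of hex_key in the frame of tray between -0.106 and 0.106 m and y of hex_key in the frame of tray between -0.096 and 0.096 m and z of each of hex_key, key_end in the frame of tray below 0.06 m and x of key_end in the frame of tray between -0.106 and 0.106 m and y of key_end in the frame of tray between -0.096 and 0.096 m and x of wedge in the frame of tray between -0.106 and 0.106 m and y of wedge in the frame of tray between -0.096 and 0.096 m and z of wedge in the frame of tray below 0.045 m and value of joint each of lift_left, lift_right above 0.055 rad and value of joint screw above 1.2 rad and linear speed of each of hex_key, wedge, bottle0, bottle1, bottle2 below 0.02 m/s); the robot touches nothing.
It fails at once if the cover is tilted by more than 0.056 rad (one side 9 mm ahead of the other) (angle between cover_top's own z axis and vertical above 0.056 rad).
It fails at once if a side of the cover is raised by 3 mm while the clamp screw is still tight (value of joint screw below 1.1 rad and value of joint any of lift_left, lift_right above 0.019 rad).
It fails at once if the beaker is moved by more than 30 mm (distance of beaker from where it was at the start of the episode above 0.03 m).
It fails at once if the tape is moved by more than 30 mm (distance of tape from where it was at the start of the episode above 0.03 m).
It fails at once if the pliers is moved by more than 30 mm (distance of pliers from where it was at the start of the episode above 0.03 m).
Of bottle0, bottle1, bottle2 only 1 to 3 are there at a start; the rules pass over those that are not, and their reading is None.
At some moment in a run one of wedge may be knocked a few centimetres aside while the robot is not near it.
It also fails if it takes over 210 s, if anything falls off the work surface, if the arm or the gripper's body presses on something with over 40 N, if the wrist force passes 120 N, or if a joint passes its speed limit or range.

## Robot

A 6-joint arm with a two-finger parallel gripper is mounted at the origin on the work surface. World frame = base frame: x ahead of the robot, y to its left, z up, the work surface at z = 0. Lengths are in m, angles in rad, forces in N, time in s.
With the tool pointing down it reaches from about 0.375 to 0.9 m from the base axis. Payload 3.1 kg.
Tool frame: the origin (TCP) lies at the very end of the fingers, on their centre line; the grasp point (between the pads) lies 19 mm behind it (robot.grip_depth is the distance from the TCP to the grasp point, in m); z points along the fingers, y is the direction in which the jaws open and shut (so a half turn about z gives the same grasp; the last joint's range is limited). The gripper opens to 87 mm and grips with 3 to 60 N. Pads are 19 mm wide; open, the fingers measure 117 mm over their backs; the gripper's body (75 mm by 190 mm) begins 51 mm behind the grasp point.
Start: joints at [1.099, 0.527, 1.433, -0, 1.181, -0.178], TCP at [0.181, 0.598, 0.223] pointing down, gripper open.
Joint ranges: [-3.08, 3.08], [-0.75, 2.2], [0.22, 2.44], [-1.43, 4.57], [0, 2.65], [-2.85, 2.85]. Speed limits (rad/s): [2.79, 2.79, 3.14, 3.14, 3.14, 3.14].

## Interface

Orientations are given as a unit quaternion [x, y, z, w].
In Python, from rig import robot gives the robot as it stands.
- The arm moves only by the tool drive_tool, never from a script. Its argument "series" is a list of rows, each a list of 7 numbers: the shift along the tool's x, y, z in m, then the turn, a rotation vector about the tool's x, y, z in degrees, then the opening, from 0 (shut) to 1 (fully open). A call has 1 to 5 rows; each row shifts and turns the commanded pose from where the row before left it, along the tool's axes as they then stand; what a row does not reach is not made up. A row lasts 1/8 s, in which the tool goes at most 62.5 mm and 10.7 degrees, less where a joint would pass 70% of its speed; a pose out of reach is approached as far as the arm can. A call is refused whole if a number of a shift passes 0.0625 or a number of a turn 10.7, either way. A call with a gripper value outside its range is refused whole. The fingers move at their own pace and stop on an object; "squeeze" is the grip in N (left out, the last holds). Time passes only in rows, so rows that do not move let the fingers close. It gives the time, the measured TCP pose, the force and the opening at its end, in the units of the state.
- robot.get_obs(): the state, without advancing time (a new reading comes with each control period).
- robot.camera(name): name is "scene" or "top" or "wrist"; returns (picture, depth): 400x640x3 uint8, blue, green, red; 400x640 float32, m along the optical axis (not along the pixel's ray), 0 where there is no reading.
- robot.camera_model(name): a dict with "fx", "fy", "cx", "cy" (pixels), "R" (3x3) and "t" (3): a world point X has camera coordinates R X + t. Camera axes: x right, y down, z forward; pixel columns grow to the right and rows downward; lengths in m; the calibration is good to about 2 mm. The wrist camera is an equidistant fisheye: a pixel r from the principal point sees the ray r / f radians off the axis. A picture is of the moment at which its call begins: read the wrist's pose just before it. camera_model takes no time and is no camera call; for the wrist camera it gives the pose at the moment of the call.
- robot.hand_in(): hands the job in, once; it reports no verdict.
The state is a dict: "time": time; "q": joint angles; "joint_velocities": joint speeds; "joint_torque": joint torques, N m; "position": TCP position; "tool_rot": TCP orientation; "ft_force": force on the tool from outside, world axes, zero at the start; "moment": the same for the moment, N m; "grip_width": finger opening in m.
Only numpy, scipy, OpenCV 4.12 (cv2) and the standard library are available. Lean on these libraries where they do the work, as an engineer would, in place of code of your own. Each camera call takes 0.05 s, during which the arm holds its last target. There are 200 camera calls.

## Working session

There is one attempt and no reset: what is moved stays moved. The work goes in short steps, Python scripts to look and compute and a tool call to move; the robot and the scene stay as the last step left them, time stands still between calls to the robot, and variables do not carry over. Pictures are saved under pics/ and viewed, about 12 in all and at most 16, crops included, and the job is handed in when it is done.

Besides the shell and the picture viewer there is one more tool, called after "Call:" as name(argument=value, ...), one argument or row to a line, values as JSON. drive_tool: Moves the arm, as the interface text tells. Its arguments: {"type":"object","properties":{"series":{"type":"array"},"squeeze":{"type":"number"}},"required":["series"]}

```bash
ls; mkdir -p pics; cat > h.py <<'E'
import numpy as np, cv2
from rig import robot
from scipy.spatial.transform import Rotation as R
def snap(n,f):
    m=robot.camera_model(n); im,d=robot.camera(n); cv2.imwrite('pics/'+f+'.png',im)
    np.savez('pics/'+f+'.npz',im=im,d=d,**{k:np.array(v) for k,v in m.items()}); return im,d,m
def load(f):
    z=np.load('pics/'+f+'.npz'); return z['im'],z['d'],{k:z[k] for k in('fx','fy','cx','cy','R','t')}
def ray(m,u,v,fish=False):
    x=(u-m['cx'])/m['fx'];y=(v-m['cy'])/m['fy']
    if fish:
        r=np.hypot(x,y)+1e-12; c=np.array([x/r*np.sin(r),y/r*np.sin(r),np.cos(r)])
    else: c=np.array([x,y,1.])
    Rm=np.array(m['R']); return -Rm.T@np.array(m['t']).ravel(), Rm.T@c
def onplane(m,u,v,z,fish=False):
    o,r=ray(m,u,v,fish); return o+r*(z-o[2])/r[2]
def cloud(m,d):
    v,u=np.mgrid[:d.shape[0],:d.shape[1]]
    c=np.stack([(u-m['cx'])/m['fx']*d,(v-m['cy'])/m['fy']*d,d],-1)
    return (c-np.array(m['t']).ravel())@np.array(m['R'])
E
python3 - <<'E'
from h import *
o=robot.get_obs();print(o)
for n in('scene','top'):
    im,d,m=snap(n,n+'0');print(n,m)
m=robot.camera_model('wrist');print(m)
E
```

```text
pics
{'time': 0.0, 'q': array([ 1.09847758e+00,  5.28447728e-01,  1.43388465e+00, -1.28444778e-05,
        1.18137031e+00, -1.78504969e-01]), 'joint_velocities': array([ 0.00046103, -0.00046243,  0.00045368, -0.00150942,  0.00057431,
       -0.00049342]), 'joint_torque': array([ 5.57925614e-04, -4.40046215e+01, -1.76591635e+01,  6.32040622e-02,
        5.83406165e-02, -1.63617860e-04]), 'position': array([0.18065023, 0.59757516, 0.22158856]), 'tool_rot': array([ 1.46376542e-01,  9.89228384e-01, -1.00154403e-03, -3.31659653e-04]), 'ft_force': array([-0.63701539, -0.20264749,  0.25411571]), 'moment': array([-0.02897777,  0.02136926,  0.01830966]), 'grip_width': 0.08702893274218622}
scene {'fx': 438.2140732387262, 'fy': 438.2140732387262, 'cx': 315.50998151406367, 'cy': 198.3278900598209, 'R': array([[ 0.30424401,  0.95253254,  0.01083286],
       [ 0.76501153, -0.23754101, -0.59860808],
       [-0.56762042,  0.19041018, -0.8009688 ]]), 't': array([-0.19185706, -0.39527228,  1.49128991])}
top {'fx': 501.07374565352814, 'fy': 501.07374565352814, 'cx': 316.20927537214686, 'cy': 203.99969051573868, 'R': array([[-0.02817059, -0.99953532,  0.01164339],
       [-0.99452946,  0.02685361, -0.10094575],
       [ 0.10058618, -0.01442339, -0.9948238 ]]), 't': array([0.01732575, 0.57575177, 1.54358764])}
{'fx': 309.70691628693146, 'fy': 309.70691628693146, 'cx': 314.5283684632282, 'cy': 203.42855989659162, 'R': array([[ 0.28968572,  0.95711819, -0.0026359 ],
       [ 0.91799402, -0.27706273,  0.28376615],
       [ 0.27086744, -0.08462274, -0.95888989]]), 't': array([-0.62355159, -0.0332477 ,  0.39177696])}
```

View pics/scene0.png

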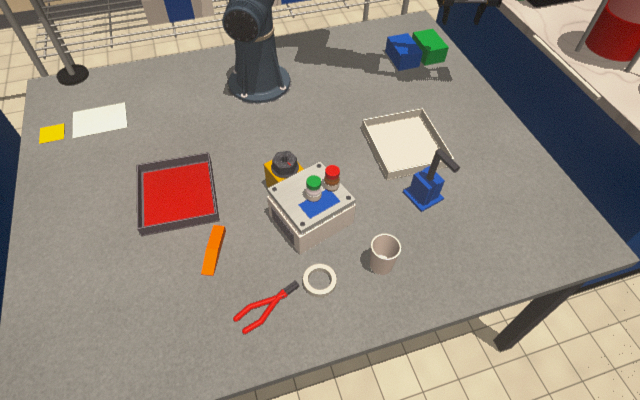

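View pics/top0.png

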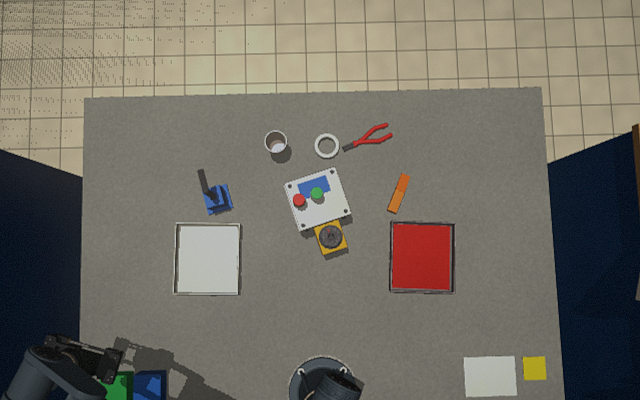

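The pictures show the housing near (318,205) in the top view, with its boss toward the robot and red and green bottles on the cover at (300,200) and (317,193). The tub is at (208,259), the tray at (422,257), the key stand at (215,195) and the wedge at (399,193). The beaker, tape and pliers lie beyond the housing.

```bash
python3 - <<'E'
from h import *
im,d,m=load('top0'); P=cloud(m,d); hsv=cv2.cvtColor(im,cv2.COLOR_BGR2HSV)
H,S,V=hsv[...,0].astype(int),hsv[...,1].astype(int),hsv[...,2].astype(int)
def rep(n,k,box,zr=None,plane=None):
    u0,v0,u1,v1=box; b=np.zeros(k.shape,bool); b[v0:v1,u0:u1]=1; k=k&b
    if zr: k=k&(P[...,2]>zr[0])&(P[...,2]<zr[1])
    k=cv2.morphologyEx(k.astype(np.uint8),cv2.MORPH_OPEN,np.ones((2,2)))>0
    p=P[k]
    if plane is not None:
        vv,uu=np.nonzero(k); p=np.array([onplane(m,u,v,plane) for u,v in zip(uu,vv)])
    r=cv2.minAreaRect(p[:,:2].astype(np.float32)*1000)
    print(n,len(p),'mean',p.mean(0).round(4),'z',np.percentile(p[:,2],[5,50,95]).round(3),'rect',np.round(r[0],1),np.round(r[1],1),round(r[2],1))
    return p
al=np.ones(H.shape,bool)
rep('cover',al,(270,155,365,245),(.105,.118))
rep('boss',(S>150)&(H>18)&(H<35),(270,200,365,270))
rep('screwhead',V<90,(300,215,365,255),(.12,.135+.02))
rep('redcap',(S>120)&((H<10)|(H>170)),(285,185,310,215))
rep('greencap',(S>100)&(H>45)&(H<85),(305,180,330,205))
rep('wedge',(S>150)&(H>5)&(H<18),(380,165,420,220))
rep('tub',al,(165,215,250,305),(.025,.05))
rep('tray',al,(380,215,465,305),(.025,.05))
rep('holder',(S>120)&(H>100)&(H<125),(190,170,245,225),(.0,.03))
rep('holdertop',(S>120)&(H>100)&(H<125),(190,170,245,225),(.07,.095))
rep('key',V<110,(190,160,225,210),(.15,.21))
rep('beaker',al,(255,120,295,165),(.08,.1))
rep('tape',al,(305,125,342,165),(.015,.03))
rep('pliers',(S>120)&((H<10)|(H>170)),(335,115,400,160))
big=cv2.resize(im[150:265,180:420],None,fx=3.3,fy=3.3,interpolation=cv2.INTER_CUBIC);cv2.imwrite('pics/c1.png',big)
E
```

```text
cover 2247 mean [ 0.5821 -0.0085  0.1121] z [0.104 0.111 0.117] rect [551.2 -18.5] [224.7 167.1] 18.9
boss 308 mean [ 0.4647 -0.0366  0.0874] z [0.    0.092 0.1  ] rect [462.1 -24.4] [ 88.9 118.4] 16.8
screwhead 88 mean [ 0.4681 -0.0421  0.1383] z [0.098 0.124 0.131] rect [461.6 -16. ] [ 45.7 109.6] 24.9
redcap 119 mean [0.5736 0.0514 0.1644] z [0.137 0.17  0.175] rect [574.5  51.3] [31.7 28.8] 86.6
greencap 114 mean [ 0.5925 -0.001   0.1662] z [0.139 0.17  0.176] rect [593.3  -0.8] [32.9 29.8] 71.5
wedge 374 mean [ 0.6009 -0.2618  0.0301] z [-0.    0.02  0.03] rect [ 515.8 -157.3] [ 78.4 404.9] 39.3
tub 349 mean [0.4164 0.3626 0.0259] z [-0.001  0.025  0.039] rect [411.8 238. ] [427.2 221.7] 88.3
tray 321 mean [ 0.403  -0.351   0.0186] z [-0.003  0.026  0.039] rect [ 400.8 -332.9] [213.  223.1] 86.5
holder 132 mean [0.5893 0.2897 0.0428] z [-0.002  0.007  0.015] rect [535.4 164.3] [350.9 104. ] 66.5
holdertop 225 mean [0.5964 0.3081 0.0775] z [0.058 0.079 0.085] rect [602.3 314.5] [55. 55.] 14.9
key 176 mean [0.6327 0.3221 0.1658] z [0.001 0.183 0.19 ] rect [649.7 333.5] [106.8  30.6] 14.9
beaker 87 mean [0.772  0.1194 0.0736] z [0.04  0.081 0.092] rect [767.5 119.8] [67.7 62.2] 1.5
tape 180 mean [ 0.7595 -0.0394  0.033 ] z [-0.     0.018  0.025] rect [615.4   4. ] [ 74.5 390.2] 73.4
pliers 300 mean [ 0.7882 -0.189   0.019 ] z [-0.003  0.009  0.019] rect [641.6 -84.8] [ 91.4 489.3] 53.5
```

View pics/c1.png

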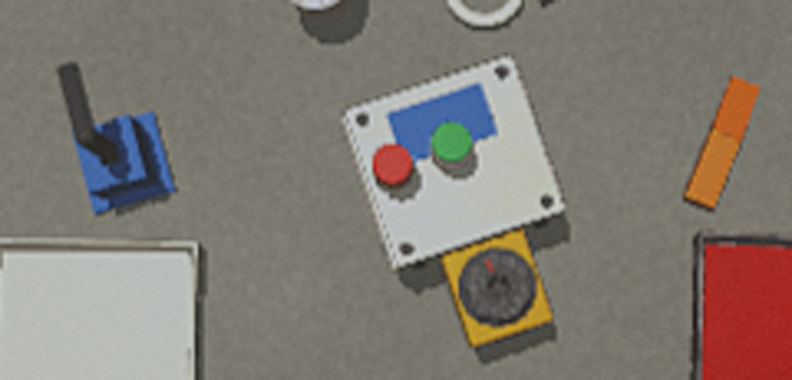

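The crop shows the cover turned about 18° (corners at (345,115), (512,57), (563,208), (398,267)). The red mark on the screw is at (490,265) and the head centre at (498,288). The key's short arm runs from (100,145) to (68,68).

```bash
python3 - <<'E'
from h import *
im,d,m=load('top0'); hsv=cv2.cvtColor(im,cv2.COLOR_BGR2HSV)
H,S,V=hsv[...,0].astype(int),hsv[...,1].astype(int),hsv[...,2].astype(int)
def rect(n,k,box,z):
    u0,v0,u1,v1=box; b=np.zeros(k.shape,np.uint8); b[v0:v1,u0:u1]=k[v0:v1,u0:u1]
    nn,lab,st,_=cv2.connectedComponentsWithStats(b); i=1+st[1:,4].argmax()
    c=max(cv2.findContours((lab==i).astype(np.uint8),0,1)[0],key=len)[:,0]
    p=np.array([onplane(m,u,v,z)[:2] for u,v in c]).astype(np.float32)*1000
    r=cv2.minAreaRect(p); print(n,st[i,4],np.round(r[0],1),np.round(r[1],1),round(r[2],1),'box',cv2.boxPoints(r).round().tolist())
rect('cover',(V>140)&(S<60),(275,160,360,238),.111)
rect('head',(V<115)&(S<100),(312,220,350,250),.13)
rect('boss',(S>130)&(H>15)&(H<35),(300,215,360,262),.125)
rect('wedge',(S>150)&(H>3)&(H<20),(380,165,420,220),.02)
rect('tub',(V>150)&(S<60),(165,215,250,305),.035)
rect('tray',((S>120)&((H<10)|(H>170))),(380,215,465,305),.004)
rect('key',(V<85)&(S<90),(190,160,222,202),.18)
for n,u,v,z in [('redmark',180+490/3.3,150+265/3.3,.127),('headc',180+498/3.3,150+288/3.3,.127),('keyelbow',180+85/3.3,150+138/3.3,.186),('keytip',180+68/3.3,150+68/3.3,.186),('keyhole',180+118/3.3,150+160/3.3,.08),('redcap',180+393/3.3,150+164/3.3,.171),('green',180+452/3.3,150+141/3.3,.171)]:
    print(n,onplane(m,u,v,z).round(4))
# scene checks
im,d,m=load('scene0')
c=[]
big=np.vstack([np.hstack([cv2.resize(im[135:260,390:480],None,fx=4,fy=4,interpolation=2),cv2.resize(im[135:260,250:360],None,fx=4,fy=4,interpolation=2)])]);cv2.imwrite('pics/c2.png',big);print(big.shape)
E
```

```text
cover 1943 [5.845e+02 5.000e-01] [150.1 167.5] 17.2 box [[488.0, 58.0], [538.0, -102.0], [681.0, -57.0], [632.0, 103.0]]
head 422 [469.5 -34.6] [64.2 67. ] 88.1 box [[435.0, -66.0], [502.0, -68.0], [504.0, -4.0], [437.0, -1.0]]
boss 354 [469.2 -34.5] [86.9 78. ] 16.7 box [[416.0, -10.0], [439.0, -84.0], [522.0, -59.0], [500.0, 15.0]]
wedge 380 [ 605.4 -260.7] [ 31.1 125.9] 65.9 box [[542.0, -249.0], [657.0, -301.0], [669.0, -272.0], [554.0, -221.0]]
tub 3936 [411.8 338.7] [183.  208.6] 88.2 box [[305.0, 251.0], [513.0, 244.0], [519.0, 427.0], [310.0, 433.0]]
tray 3658 [ 404.3 -325.1] [180.8 201.1] 86.2 box [[298.0, -409.0], [499.0, -422.0], [511.0, -242.0], [310.0, -228.0]]
key 212 [623.6 317.8] [95.4 27.7] 25.7 box [[575.0, 310.0], [587.0, 285.0], [673.0, 326.0], [661.0, 351.0]]
redmark [ 0.4878 -0.0309  0.127 ]
headc [ 0.4672 -0.0373  0.127 ]
keyelbow [0.6031 0.3145 0.186 ]
keytip [0.6641 0.3287 0.186 ]
keyhole [0.5959 0.3062 0.08  ]
redcap [0.5753 0.052  0.171 ]
green [5.94e-01 4.00e-04 1.71e-01]
(500, 800, 3)
```

View pics/c2.png

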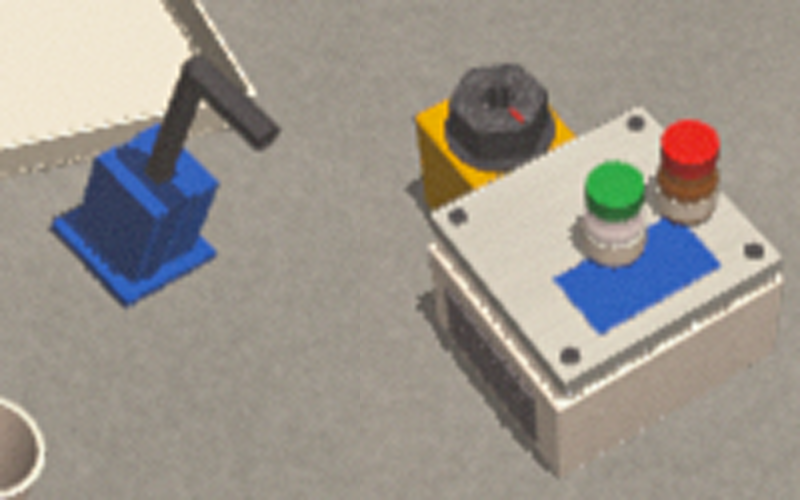

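The crops show the stand with the L key, its short arm level, and the hex socket with a red mark pointing toward the cover. Next I turn the jaws along housing x and move over the red bottle.

```bash
cat >> h.py <<'E'
def plan(x,y,z,psi=None,pitch=0.,o=None):
    """tool-axis shift from now to x,y,z (TCP); and the turn to: jaw y at world angle psi, tool down
    then tilted by pitch deg about the jaw axis"""
    o=o or robot.get_obs(); A=R.from_quat(o['tool_rot']); p=o['position']
    s=A.inv().apply(np.array([x,y,z])-p)
    rv=None
    if psi is not None:
        c,sn=np.cos(np.radians(psi)),np.sin(np.radians(psi))
        T=R.from_matrix(np.array([[-sn,c,0],[c,sn,0],[0,0,-1]]))*R.from_euler('y',pitch,degrees=True)
        rv=(A.inv()*T).as_rotvec(degrees=True).round(2)
        s2=T.inv().apply(np.array([x,y,z])-p); print('shift after turn',s2.round(4),'turn',rv)
    print('shift now',s.round(4))
def st():
    o=robot.get_obs();A=R.from_quat(o['tool_rot']).as_matrix()
    print('t',round(o['time'],2),'p',o['position'].round(4),'q',np.degrees(o['q']).round(1),'y',A[:,1].round(3),'z',A[:,2].round(3),'F',o['ft_force'].round(1),'M',o['moment'].round(2),'w',round(o['grip_width'],4))
E
```

Call:
drive_tool(
  series=[
    [0,0,-0.01,0,0,10.7,1],
    [0,0,-0.01,0,0,10.7,1],
    [0,0,0,0,0,10.7,1],
    [0,0,0,0,0,10.7,1],
    [0,0,0,0,0,10.7,1],
  ],
)

```text
time: 0.72
position: [0.1807, 0.5978, 0.242]
tool_rot: [0.578, 0.816, -0.001, 0.0]
ft_force: [-0.8, 0.2, 0.4]
grip_width: 0.087
```

Call:
drive_tool(
  series=[
    [0,0,0,0,0,2.7,1],
    [0,0,0,0,0,0,1],
  ],
)

```text
time: 0.98
position: [0.1808, 0.5979, 0.242]
tool_rot: [0.595, 0.804, -0.001, 0.0]
ft_force: [0.1, -0.3, -0.4]
grip_width: 0.0871
```

```bash
python3 -c "
from h import *
st();plan(.574,.0515,.235,17)"
```

```text
t 0.97 p [0.1808 0.5979 0.242 ] q [62.9 29.1 80.9  0.  70.2 45.9] y [ 0.956  0.292 -0.001] z [-0.001 -0.001 -1.   ] F [ 0.1 -0.3 -0.4] M [-0.1   0.01  0.  ] w 0.0871
shift after turn [-0.6375  0.2163  0.007 ] turn [-0.05  0.05  0.  ]
shift now [-0.6375  0.2163  0.0074]
```

Call:
drive_tool(
  series=[
    [-0.055,0.0187,0,0,0,0,1],
    [-0.055,0.0187,0,0,0,0,1],
    [-0.055,0.0187,0,0,0,0,1],
    [-0.055,0.0187,0,0,0,0,1],
    [-0.055,0.0187,0,0,0,0,1],
  ],
)

```text
time: 1.6
position: [0.3515, 0.3609, 0.2426]
tool_rot: [0.595, 0.804, 0.0, 0.0]
ft_force: [0.2, 1.2, 1.0]
grip_width: 0.0868
```

Call:
drive_tool(
  series=[
    [-0.055,0.0187,0,0,0,0,1],
    [-0.055,0.0187,0,0,0,0,1],
    [-0.055,0.0187,0,0,0,0,1],
    [-0.055,0.0187,0,0,0,0,1],
    [-0.055,0.0187,0,0,0,0,1],
  ],
)

```text
time: 2.22
position: [0.5212, 0.125, 0.2425]
tool_rot: [0.595, 0.804, 0.0, -0.0]
ft_force: [0.3, -0.2, -0.1]
grip_width: 0.0867
```

Call:
drive_tool(
  series=[
    [-0.055,0.0187,0,0,0,0,1],
    [-0.0325,0.0106,0,0,0,0,1],
    [0,0,0,0,0,0,1],
    [0,0,0,0,0,0,1],
  ],
)

```text
time: 2.72
position: [0.5729, 0.0521, 0.2421]
tool_rot: [0.595, 0.804, -0.0, -0.001]
ft_force: [0.7, -0.3, 0.6]
grip_width: 0.0869
```

```bash
python3 -c "
from h import *
im,d,m=snap('wrist','w1')
st();plan(.574,.0515,.133,17)
# caps at z .171
hsv=cv2.cvtColor(im,cv2.COLOR_BGR2HSV);H,S=hsv[...,0].astype(int),hsv[...,1]
for n,k in(('r',(S>120)&((H<8)|(H>172))),('g',(S>100)&(H>45)&(H<85))):
    nn,l,s,c=cv2.connectedComponentsWithStats(k.astype(np.uint8))
    for i in np.argsort(-s[1:,4])[:2]+1: print(n,s[i],c[i].round(1),onplane(m,*c[i],.171,True).round(4))
"
```

```text
t 2.77 p [0.5727 0.0526 0.2423] q [ -5.9  25.1  88.    0.   66.9 -22.9] y [ 0.956  0.293 -0.001] z [-0.002  0.001 -1.   ] F [0.2 1.  0.1] M [-0.06  0.02  0.06] w 0.0871
shift after turn [-0.0014  0.0009  0.1093] turn [-0.08 -0.06  0.04]
shift now [-0.0016  0.001   0.1093]
r [ 301  187   43   46 1522] [322.1 209.7] [0.5763 0.0578 0.171 ]
r [394 312  13  12  92] [399.4 318.3] [ 0.6803 -0.0251  0.171 ]
g [305 249  39  26 829] [323.7 263.3] [0.5917 0.0128 0.171 ]
g [270 386   2   3   3] [270.3 387. ] [ 0.5844 -0.1596  0.171 ]
```

View pics/w1.png

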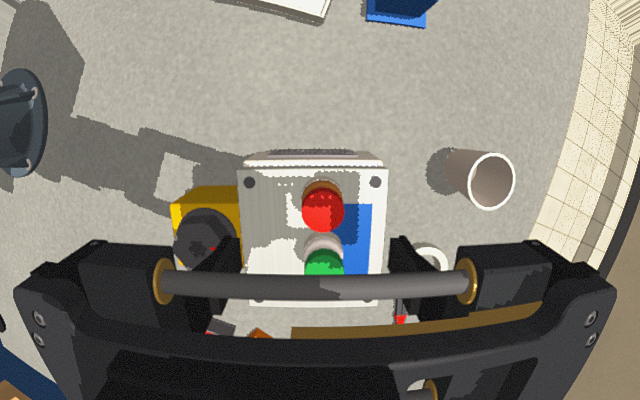

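The wrist view shows the red cap at (322,210) and the green cap at (324,263), both between the finger planes. I'm descending on the red bottle.

Call:
drive_tool(
  series=[
    [-0.001,0.002,0.055,0,0,0,1],
    [0,0,0.054,0,0,0,1],
    [0,0,0,0,0,0,1],
    [0,0,0,0,0,0,0.3],
    [0,0,0,0,0,0,0.3],
  ],
  squeeze=15,
)

```text
time: 3.4
position: [0.5778, 0.0514, 0.1362]
tool_rot: [0.595, 0.804, 0.001, 0.002]
ft_force: [0.3, -1.3, 0.1]
grip_width: 0.0748
```

Call:
drive_tool(
  series=[
    [0,0,0,0,0,0,0.3],
    [0,0,0,0,0,0,0.3],
    [0,0,-0.03,0,0,0,0.3],
    [0,0,-0.05,0,0,0,0.3],
    [0,0,-0.04,0,0,0,0.3],
  ],
)

```text
time: 4.03
position: [0.5764, 0.0511, 0.2556]
tool_rot: [0.595, 0.804, 0.0, 0.001]
ft_force: [0.8, -0.4, 0.1]
grip_width: 0.0287
```

```bash
python3 -c "
from h import *
st();plan(.42,.39,.25,17)"
```

```text
t 4.03 p [0.5764 0.0511 0.2556] q [ -6.   24.5  86.8   0.   68.7 -23. ] y [0.957 0.292 0.001] z [ 0.001 -0.    -1.   ] F [ 0.8 -0.4  0.1] M [-0.06  0.07  0.01] w 0.0287
shift after turn [ 0.3698 -0.0504  0.0056] turn [ 0.08  0.03 -0.05]
shift now [ 0.3698 -0.0507  0.0053]
```

Call:
drive_tool(
  series=[
    [0,0,0,0,0,0,0.3],
    [0,0,0,0,0,0,0.3],
  ],
)

```text
time: 4.28
position: [0.5754, 0.0512, 0.2532]
tool_rot: [0.595, 0.804, -0.0, -0.0]
ft_force: [-0.1, 0.0, 0.1]
grip_width: 0.0267
```

```bash
python3 -c "
from h import *
st()
im,d,m=snap('scene','s2');
cv2.imwrite('pics/s2c.png',cv2.resize(im[60:260,200:400],None,fx=3,fy=3,interpolation=2))"
```

```text
t 4.28 p [0.5754 0.0512 0.2532] q [ -6.   24.6  87.   -0.   68.5 -23. ] y [ 0.957  0.292 -0.001] z [-0.001  0.    -1.   ] F [-0.1  0.   0.1] M [-0.07  0.07  0.02] w 0.0267
```

View pics/s2c.png

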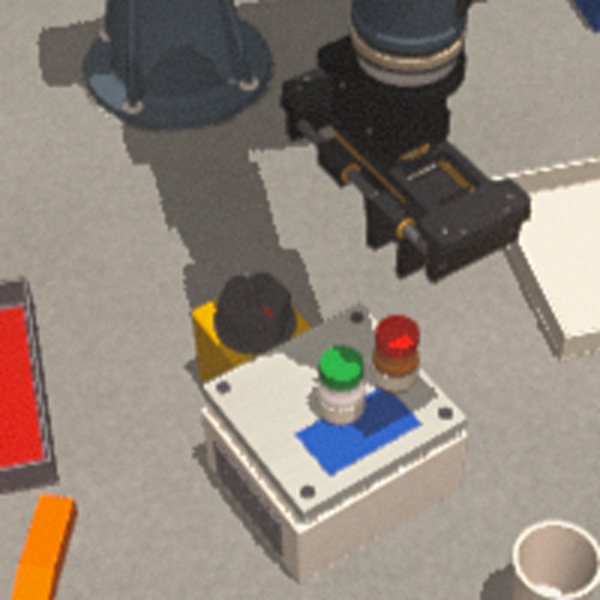

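The gripper closed too late, so both bottles still stand on the cover. I'm repeating the grasp with time for the fingers.

Call:
drive_tool(
  series=[
    [0,0,0,0,0,0,1],
    [0,0,0,0,0,0,1],
    [0,0,0,0,0,0,1],
    [0,0,0,0,0,0,1],
    [0,0,0,0,0,0,1],
  ],
)

```text
time: 4.95
position: [0.5761, 0.0512, 0.2535]
tool_rot: [0.595, 0.804, -0.0, -0.0]
ft_force: [0.4, 0.0, 0.2]
grip_width: 0.0685
```

Call:
drive_tool(
  series=[
    [0,0,0.055,0,0,0,1],
    [0,0,0.054,0,0,0,1],
    [0,0,0.01,0,0,0,1],
    [0,0,0,0,0,0,0.3],
    [0,0,0,0,0,0,0.3],
  ],
)

```text
time: 5.58
position: [0.578, 0.0511, 0.1368]
tool_rot: [0.595, 0.804, 0.001, 0.002]
ft_force: [-0.3, -0.3, 0.5]
grip_width: 0.0738
```

Call:
drive_tool(
  series=[
    [0,0,0,0,0,0,0.3],
    [0,0,0,0,0,0,0.3],
    [0,0,0,0,0,0,0.3],
    [0,0,0,0,0,0,0.3],
    [0,0,0,0,0,0,0.3],
  ],
)

```text
time: 6.2
position: [0.5766, 0.0513, 0.1349]
tool_rot: [0.595, 0.804, 0.0, 0.0]
ft_force: [1.1, 0.7, 2.3]
grip_width: 0.0363
```

Call:
drive_tool(
  series=[
    [0,0,-0.03,0,0,0,0.3],
    [0,0,-0.05,0,0,0,0.3],
    [0,0,-0.04,0,0,0,0.3],
    [0,0,0,0,0,0,0.3],
  ],
)

```text
time: 6.7
position: [0.578, 0.051, 0.2578]
tool_rot: [0.595, 0.804, 0.002, 0.003]
ft_force: [0.2, 0.2, -1.2]
grip_width: 0.0366
```

```bash
python3 -c "
from h import *
st();plan(.42,.39,.25,17)"
```

```text
t 6.7 p [0.578  0.051  0.2578] q [ -6.   24.3  86.6  -0.   68.6 -23. ] y [0.956 0.292 0.006] z [ 0.007 -0.001 -1.   ] F [ 0.2  0.2 -1.2] M [-0.03  0.04 -0.02] w 0.0366
shift after turn [ 0.3704 -0.0519  0.0078] turn [ 0.36  0.16 -0.02]
shift now [ 0.3704 -0.0521  0.0064]
```

Call:
drive_tool(
  series=[
    [0.053,-0.0075,0,0,0,0,0.3],
    [0.053,-0.0075,0,0,0,0,0.3],
    [0.053,-0.0075,0,0,0,0,0.3],
    [0.053,-0.0075,0,0,0,0,0.3],
    [0.053,-0.0075,0,0,0,0,0.3],
  ],
)

```text
time: 7.32
position: [0.4608, 0.2946, 0.2526]
tool_rot: [0.595, 0.804, -0.002, -0.001]
ft_force: [1.5, -0.4, -0.9]
grip_width: 0.0367
```

Call:
drive_tool(
  series=[
    [0.053,-0.0075,0,0,0,0,0.3],
    [0.053,-0.0075,0,0,0,0,0.3],
    [0,0,0.05,0,0,0,0.3],
    [0,0,0.06,0,0,0,0.3],
    [0,0,0.05,0,0,0,0.3],
  ],
)

```text
time: 7.95
position: [0.4154, 0.3897, 0.091]
tool_rot: [0.595, 0.804, -0.002, -0.001]
ft_force: [1.0, 0.1, -0.9]
grip_width: 0.0364
```

Call:
drive_tool(
  series=[
    [0,0,0.03,0,0,0,0.3],
    [0,0,0.02,0,0,0,0.3],
    [0,0,0.01,0,0,0,0.3],
    [0,0,0,0,0,0,0.3],
    [0,0,0,0,0,0,0.3],
  ],
)

```text
time: 8.57
position: [0.4179, 0.3909, 0.0351]
tool_rot: [0.595, 0.804, 0.0, 0.0]
ft_force: [0.1, -0.8, -1.0]
grip_width: 0.0366
```

```bash
python3 -c "
from h import *
st()"
```

```text
t 8.57 p [0.4179 0.3909 0.0351] q [31.9 41.9 97.5 -0.  40.6 14.9] y [0.956 0.292 0.001] z [ 0.001  0.001 -1.   ] F [ 0.1 -0.8 -1. ] M [-0.12  0.06 -0.01] w 0.0366
```

Call:
drive_tool(
  series=[
    [0,0,0.006,0,0,0,0.3],
    [0,0,0,0,0,0,1],
    [0,0,0,0,0,0,1],
    [0,0,0,0,0,0,1],
    [0,0,0,0,0,0,1],
  ],
)

```text
time: 9.2
position: [0.4177, 0.3908, 0.0287]
tool_rot: [0.595, 0.804, 0.0, 0.0]
ft_force: [-0.9, 0.2, -0.4]
grip_width: 0.0687
```

Call:
drive_tool(
  series=[
    [0,0,0,0,0,0,1],
    [0,0,-0.05,0,0,0,1],
    [0,0,-0.06,0,0,0,1],
    [0,0,-0.06,0,0,0,1],
    [0,0,-0.05,0,0,0,1],
  ],
)

```text
time: 9.82
position: [0.4177, 0.3908, 0.2511]
tool_rot: [0.595, 0.804, 0.001, 0.0]
ft_force: [0.4, 0.1, 0.9]
grip_width: 0.0869
```

Call:
drive_tool(
  series=[
    [-0.0533,0.0067,0,0,0,0,1],
    [-0.0533,0.0067,0,0,0,0,1],
    [-0.0533,0.0067,0,0,0,0,1],
    [-0.0533,0.0067,0,0,0,0,1],
    [-0.0533,0.0067,0,0,0,0,1],
  ],
)

```text
time: 10.45
position: [0.5278, 0.144, 0.2486]
tool_rot: [0.595, 0.804, 0.0, 0.0]
ft_force: [0.5, 0.8, -0.2]
grip_width: 0.087
```

Call:
drive_tool(
  series=[
    [-0.0533,0.0067,0,0,0,0,1],
    [-0.0533,0.0067,0,0,0,0,1],
    [-0.0533,0.0067,0,0,0,0,1],
    [0,0,0,0,0,0,1],
    [0,0,0,0,0,0,1],
  ],
)

```text
time: 11.08
position: [0.5926, -0.0012, 0.2482]
tool_rot: [0.595, 0.803, -0.0, -0.001]
ft_force: [-0.7, -1.2, 0.2]
grip_width: 0.0871
```

```bash
python3 -c "
from h import *
st();plan(.5945,-.001,.135,17)
im,d,m=snap('top','t2');hsv=cv2.cvtColor(im,cv2.COLOR_BGR2HSV);H,S=hsv[...,0].astype(int),hsv[...,1]
k=(S>120)&((H<8)|(H>172));k[:,250:]=0
nn,l,s,c=cv2.connectedComponentsWithStats(k.astype(np.uint8))
for i in np.argsort(-s[1:,4])[:2]+1: print(s[i],onplane(m,*c[i],.064).round(4))
"
```

```text
t 11.07 p [ 0.5926 -0.0012  0.2482] q [-10.9  26.1  85.2   0.   68.8 -27.9] y [ 0.957  0.291 -0.001] z [-0.002  0.001 -1.   ] F [-0.7 -1.2  0.2] M [-0.07  0.05 -0.05] w 0.0871
shift after turn [-0.0004  0.0019  0.1132] turn [-0.07 -0.07 -0.07]
shift now [-0.0005  0.002   0.1132]
[184 254  11  11 103] [0.4159 0.3911 0.064 ]
```

Call:
drive_tool(
  series=[
    [0,0.002,0.055,0,0,0,1],
    [0,0,0.058,0,0,0,1],
    [0,0,0,0,0,0,1],
    [0,0,0,0,0,0,0.3],
    [0,0,0,0,0,0,0.3],
  ],
)

```text
time: 11.75
position: [0.5972, -0.0007, 0.1385]
tool_rot: [0.595, 0.804, 0.001, 0.003]
ft_force: [-0.2, 0.1, 0.4]
grip_width: 0.0742
```

Call:
drive_tool(
  series=[
    [0,0,0,0,0,0,0.3],
    [0,0,0,0,0,0,0.3],
    [0,0,0,0,0,0,0.3],
    [0,0,0,0,0,0,0.3],
    [0,0,0,0,0,0,0.3],
  ],
)

```text
time: 12.38
position: [0.5956, -0.0009, 0.1358]
tool_rot: [0.595, 0.804, 0.0, 0.0]
ft_force: [0.3, 0.8, 2.1]
grip_width: 0.037
```

Call:
drive_tool(
  series=[
    [0,0,-0.03,0,0,0,0.3],
    [0,0,-0.05,0,0,0,0.3],
    [0,0,-0.035,0,0,0,0.3],
    [0.0548,-0.0137,0,0,0,0,0.3],
    [0.0548,-0.0137,0,0,0,0,0.3],
  ],
)

```text
time: 13.0
position: [0.5363, 0.0965, 0.2506]
tool_rot: [0.596, 0.803, 0.0, -0.0]
ft_force: [-0.1, 0.4, -1.2]
grip_width: 0.0366
```

Call:
drive_tool(
  series=[
    [0.0548,-0.0137,0,0,0,0,0.3],
    [0.0548,-0.0137,0,0,0,0,0.3],
    [0.0548,-0.0137,0,0,0,0,0.3],
    [0.0548,-0.0137,0,0,0,0,0.3],
    [0,0,0,0,0,0,0.3],
  ],
)

```text
time: 13.62
position: [0.4175, 0.2921, 0.2501]
tool_rot: [0.593, 0.805, -0.001, -0.001]
ft_force: [0.1, -0.1, -0.7]
grip_width: 0.0363
```

```bash
python3 -c "
from h import *
st()"
```

```text
t 13.62 p [0.4175 0.2921 0.2501] q [22.4 19.4 96.5  0.  64.3  5. ] y [ 0.955  0.298 -0.002] z [-0.002 -0.    -1.   ] F [ 0.1 -0.1 -0.7] M [-0.11  0.04  0.03] w 0.0363
```

Call:
drive_tool(
  series=[
    [0,0,0.05,0,0,0,0.3],
    [0,0,0.06,0,0,0,0.3],
    [0,0,0.05,0,0,0,0.3],
    [0,0,0.035,0,0,0,0.3],
    [0,0,0.018,0,0,0,0.3],
  ],
)

```text
time: 14.25
position: [0.4202, 0.2881, 0.0351]
tool_rot: [0.595, 0.803, -0.002, -0.001]
ft_force: [-1.1, 0.6, -0.6]
grip_width: 0.0369
```

Call:
drive_tool(
  series=[
    [0,0,0.008,0,0,0,0.3],
    [0,0,0,0,0,0,0.3],
    [0,0,0,0,0,0,1],
    [0,0,0,0,0,0,1],
    [0,0,0,0,0,0,1],
  ],
)

```text
time: 14.88
position: [0.421, 0.2898, 0.0301]
tool_rot: [0.595, 0.804, 0.001, 0.0]
ft_force: [-0.0, 0.1, 0.5]
grip_width: 0.0588
```

Call:
drive_tool(
  series=[
    [0,0,0,0,0,0,1],
    [0,0,0,0,0,0,1],
    [0,0,-0.06,0,0,0,1],
    [0,0,-0.06,0,0,0,1],
    [0,0,-0.06,0,0,0,1],
  ],
)

```text
time: 15.5
position: [0.4202, 0.2894, 0.211]
tool_rot: [0.595, 0.804, -0.0, -0.0]
ft_force: [1.5, -0.3, -0.2]
grip_width: 0.0868
```

Call:
drive_tool(
  series=[
    [0,0,-0.06,0,0,0,1],
    [0,0,-0.06,0,0,0,1],
    [0,0,0,0,0,0,1],
    [0,0,0,0,0,0,1],
  ],
)

```text
time: 16.0
position: [0.4198, 0.2893, 0.329]
tool_rot: [0.595, 0.804, -0.001, -0.0]
ft_force: [0.2, 0.4, 0.8]
grip_width: 0.087
```

```bash
python3 -c "
from h import *
st()
im,d,m=snap('wrist','w3')
im2,d,m=snap('top','t3')
a=cv2.resize(im2[160:300,165:250],None,fx=3.5,fy=3.5,interpolation=2)
im=im[:,:500];o=np.zeros((490,800,3),np.uint8);o[:400,:500]=im;o[:490,502:800]=a[:490,:298];cv2.imwrite('pics/w3c.png',o)
"
```

```text
t 16.0 p [0.4198 0.2893 0.329 ] q [22.  14.5 90.  -0.  75.5  5. ] y [ 0.956  0.292 -0.001] z [-0.001 -0.    -1.   ] F [0.2 0.4 0.8] M [-0.09  0.04  0.01] w 0.087
```

View pics/w3c.png

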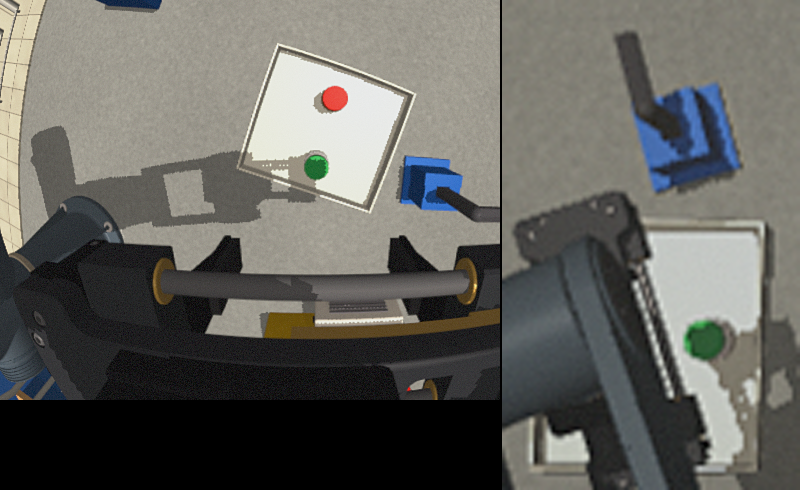

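The wrist view shows both bottles standing in the tub, red at (335,98) and green at (316,167). The top crop shows the key's elbow near (645,105), its short-arm tip at (627,38) and the stand's hole at (677,138). Next I locate the key precisely and fit the arm's kinematics.

```bash
cat > k.py <<'E'
from h import *
im,d,m=load('top0'); P=cloud(m,d)
g=cv2.cvtColor(im,cv2.COLOR_BGR2GRAY)
k=np.zeros(g.shape,bool);k[160:205,190:222]=1
sel=k&(g<75)&(P[...,2]>.172)&(P[...,2]<.2)
v,u=np.nonzero(sel);
# tip/side edges via top-plane
p=np.array([onplane(m,a,b,.184)[:2] for a,b in zip(u,v)]).astype(np.float32)*1000
r=cv2.minAreaRect(p);print('short arm rect',len(p),np.round(r[0],1),np.round(r[1],1),r[2]);print(cv2.boxPoints(r).round(1))
l=cv2.fitLine(p,cv2.DIST_L2,0,.01,.01).ravel();print('line',l,np.degrees(np.arctan2(l[1],l[0])))
E
python3 k.py; python3 - <<'E'
import numpy as np; from scipy.optimize import least_squares
q=np.array([[62.9,29.1,80.9,70.2],[-5.9,25.1,88,66.9],[31.9,41.9,97.5,40.6],[-10.9,26.1,85.2,68.8],[22.4,19.4,96.5,64.3],[22,14.5,90,75.5],[-6,24.6,87,68.5]])
p=np.array([[.1808,.5979,.242],[.5727,.0526,.2423],[.4179,.3909,.0351],[.5926,-.0012,.2482],[.4175,.2921,.2501],[.4198,.2893,.329],[.5754,.0512,.2532]])
r=np.radians(q)
def f(x):
    a,L2,L3,H,dd,g=x
    c,s=np.cos(r[:,0]),np.sin(r[:,0]); pr=p[:,0]*c+p[:,1]*s; pl=-p[:,0]*s+p[:,1]*c
    F=r[:,1]+r[:,2]
    return np.r_[a+L2*np.sin(r[:,1])+L3*np.sin(F+g)-pr, H+L2*np.cos(r[:,1])+L3*np.cos(F+g)-p[:,2], pl-dd]
s=least_squares(f,[0,.45,.4,.2,.1,0]);print(s.x.round(4),abs(s.fun).max())
E
```

```text
short arm rect 147 [633.7 322.4] [71. 18.] 16.057283401489258
[[597.1 321.2]
 [602.1 303.9]
 [670.3 323.6]
 [665.3 340.9]]
line [9.6592587e-01 2.5881886e-01 6.3369604e+02 3.2222647e+02] 14.999988
[ 0.0008  0.5881  0.4065 -0.0323  0.1111  0.2832] 0.0006277991804524707
```

Call:
drive_tool(
  series=[
    [0,0,0,0,0,10.2,1],
    [0,0,0,0,0,10.2,1],
    [0,0,0,0,0,10.2,1],
    [0,0,0,0,0,10.2,1],
    [0,0,0,0,0,10.2,1],
  ],
)

```text
time: 16.73
position: [0.4197, 0.2892, 0.3273]
tool_rot: [0.884, 0.467, -0.002, -0.0]
ft_force: [0.2, 0.9, 0.1]
grip_width: 0.0871
```

Call:
drive_tool(
  series=[
    [0,0,0,0,0,10.2,1],
    [0,0,0,0,0,10.2,1],
    [0,0,0,0,0,10.2,1],
    [0,0,0,0,0,9.9,1],
    [0,0,0,0,0,0,1],
  ],
)

```text
time: 17.35
position: [0.4199, 0.2892, 0.3277]
tool_rot: [0.991, 0.136, -0.002, 0.001]
ft_force: [-0.6, 0.3, 0.9]
grip_width: 0.087
```

Call:
drive_tool(
  series=[
    [0,0,0,0,8.75,0,1],
    [0,0,0,0,8.75,0,1],
    [0,0,0,0,8.75,0,1],
    [0,0,0,0,8.75,0,1],
    [0,0,0,0,0,0,1],
  ],
)

```text
time: 17.98
position: [0.4165, 0.2881, 0.3262]
tool_rot: [0.946, 0.13, 0.294, -0.039]
ft_force: [-0.0, 1.0, 0.3]
grip_width: 0.0872
```

```bash
python3 -c "
from h import *
st();plan(.563,.302,.204,-74.5,35);plan(.6183,.3176,.1224)"
```

```text
t 17.98 p [0.4165 0.2881 0.3262] q [ 25.5   3.5 114.2 -12.   28.7 108.6] y [ 0.27  -0.963  0.003] z [ 0.546  0.15  -0.824] F [-0.   1.   0.3] M [-0.18  0.46  0.  ] w 0.0872
shift after turn [0.0486 0.0258 0.1832] turn [0.07 0.51 0.22]
shift now [0.0501 0.0258 0.1828]
shift now [0.0513 0.0254 0.2826]
```

Call:
drive_tool(
  series=[
    [0.0125,0.0065,0.0457,0,0,0,1],
    [0.0125,0.0065,0.0457,0,0,0,1],
    [0.0125,0.0065,0.0457,0,0,0,1],
    [0.0125,0.0065,0.0457,0,0,0,1],
    [0,0,0,0,0,0,1],
  ],
)

```text
time: 18.6
position: [0.5716, 0.3029, 0.2052]
tool_rot: [0.946, 0.128, 0.296, -0.039]
ft_force: [0.3, -0.6, -0.1]
grip_width: 0.0871
```

```bash
python3 -c "
from h import *
st();plan(.6183,.3176,.1224,-74.5,35)
im,d,m=snap('wrist','w4');im2,d,m=snap('scene','s4')
o=np.zeros((400,800,3),np.uint8);o[:,:400]=im[:,120:520];o[:,400:]=cv2.resize(im2[120:240,360:480],None,fx=3.3334,fy=3.3334,interpolation=2)[:400,:400];cv2.imwrite('pics/w4c.png',o)"
```

```text
t 18.6 p [0.5716 0.3029 0.2052] q [ 19.1  25.5 106.9  -9.6  13.1 102.3] y [ 0.265 -0.964  0.001] z [ 0.55   0.15  -0.822] F [ 0.3 -0.6 -0.1] M [-0.17  0.46 -0.04] w 0.0871
shift after turn [-0.0074 -0.0017  0.0958] turn [ 0.12  0.27 -0.05]
shift now [-0.007  -0.0019  0.0959]
```

View pics/w4c.png

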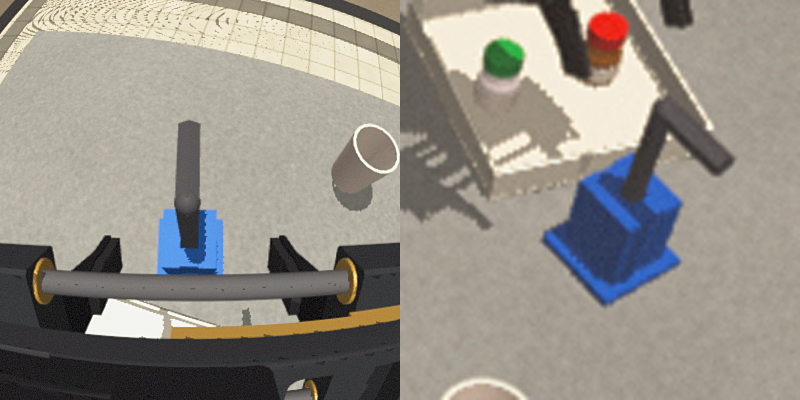

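The wrist view shows the key standing upright between the open fingers, elbow ball at (308,203) full-frame, parallel to the approach. The scene crop shows the key undisturbed.

```bash
python3 -c "
from h import *
im,d,m=load('w4')
e=onplane(m,308,203,.183,True);t=onplane(m,309,125,.184,True);b=onplane(m,309,240,.08,True);print(e,t,b, np.degrees(np.arctan2(t[1]-e[1],t[0]-e[0])))
g=np.array([e[0],e[1],.138]);z=np.array([.55,.15,-.822]);print('TCP',g+.019*z);plan(*(g+.019*z))
"
```

```text
[0.60585739 0.31727369 0.183     ] [0.66531023 0.33336052 0.184     ] [0.60102857 0.31686367 0.08      ] 15.140620600685226
TCP [0.61630739 0.32012369 0.122382  ]
shift now [-0.0078 -0.0037  0.0985]
```

Call:
drive_tool(
  series=[
    [-0.0075,-0.003,0.03,0,0,0,1],
    [0,0,0.035,0,0,0,1],
    [0,0,0.032,0,0,0,1],
    [0,0,0,0,0,0,1],
    [0,0,0,0,0,0,0.05],
  ],
  squeeze=45,
)

```text
time: 19.32
position: [0.6147, 0.3197, 0.1263]
tool_rot: [0.945, 0.129, 0.299, -0.04]
ft_force: [0.1, -0.1, 0.1]
grip_width: 0.0824
```

Call:
drive_tool(
  series=[
    [0,0,0,0,0,0,0.05],
    [0,0,0,0,0,0,0.05],
    [0,0,0,0,0,0,0.05],
    [0,0,0,0,0,0,0.05],
    [0,0,0,0,0,0,0.05],
  ],
)

```text
time: 19.95
position: [0.615, 0.3195, 0.1247]
tool_rot: [0.945, 0.128, 0.298, -0.04]
ft_force: [-0.1, 0.1, -0.2]
grip_width: 0.0347
```

Call:
drive_tool(
  series=[
    [0,0,0,0,0,0,0.05],
    [0,0,0,0,0,0,0.05],
    [0,0,0,0,0,0,0.05],
    [0,0,0,0,0,0,0.05],
  ],
)

```text
time: 20.45
position: [0.6149, 0.3196, 0.1246]
tool_rot: [0.945, 0.128, 0.298, -0.041]
ft_force: [0.2, 0.8, -0.4]
grip_width: 0.0164
```

```bash
python3 -c "
from h import *
st()"
```

```text
t 20.45 p [0.6149 0.3196 0.1246] q [ 19.2  36.2 103.9 -23.4   5.4 116.3] y [ 0.267 -0.964 -0.   ] z [ 0.553  0.153 -0.819] F [ 0.2  0.8 -0.4] M [0.   0.54 0.12] w 0.0164
```

Call:
drive_tool(
  series=[
    [0.0115,0,-0.0164,0,0,0,0.05],
    [0.0172,0,-0.0246,0,0,0,0.05],
    [0.0172,0,-0.0246,0,0,0,0.05],
    [0.0172,0,-0.0246,0,0,0,0.05],
    [0.0172,0,-0.0246,0,0,0,0.05],
  ],
)

```text
time: 21.08
position: [0.613, 0.3187, 0.2634]
tool_rot: [0.946, 0.128, 0.295, -0.04]
ft_force: [1.1, -0.2, -3.8]
grip_width: 0.0166
```

Call:
drive_tool(
  series=[
    [0.0172,0,-0.0246,0,0,0,0.05],
    [0.0172,0,-0.0246,0,0,0,0.05],
    [0.0172,0,-0.0246,0,0,0,0.05],
    [0.0172,0,-0.0246,0,0,0,0.05],
    [0,0,0,0,0,0,0.05],
  ],
)

```text
time: 21.7
position: [0.6153, 0.3196, 0.3868]
tool_rot: [0.945, 0.128, 0.299, -0.041]
ft_force: [0.1, 0.3, -3.5]
grip_width: 0.0169
```

```bash
python3 -c "
from h import *
st()"
```

```text
t 21.7 p [0.6153 0.3196 0.3868] q [19.2 15.5 88.3 -3.3 41.1 95.5] y [ 0.267 -0.964 -0.   ] z [ 0.555  0.154 -0.817] F [ 0.1  0.3 -3.5] M [-0.28  0.82 -0.04] w 0.0169
```

```bash
python3 -c "
from h import *
im,d,m=load('w1')
hsv=cv2.cvtColor(im,cv2.COLOR_BGR2HSV);H,S,V=[hsv[...,i].astype(int) for i in range(3)]
k=(S>110)&((H<8)|(H>172));k2=np.zeros_like(k);k2[225:275,170:245]=k[225:275,170:245]
v,u=np.nonzero(k2);print(len(u),u.min(),u.max(),v.min(),v.max());print(onplane(m,u.mean(),v.mean(),.1255,True))
for f,b,fi in(('top0',(325,225,340,236),0),('scene0',(275,150,300,170),0)):
    im,d,m=load(f);hsv=cv2.cvtColor(im,cv2.COLOR_BGR2HSV);H,S,V=[hsv[...,i].astype(int) for i in range(3)]
    k=(S>70)&((H<8)|(H>172));k2=np.zeros_like(k);k2[b[1]:b[3],b[0]:b[2]]=k[b[1]:b[3],b[0]:b[2]]
    v,u=np.nonzero(k2);print(f,len(u),onplane(m,u.mean(),v.mean(),.1255) if len(u) else '')
im,d,m=load('w1');cv2.imwrite('pics/c5.png',cv2.resize(im[170:300,150:260],None,fx=5,fy=4.6,interpolation=2))
"
```

```text
27 202 239 246 265
[ 0.48782108 -0.02915983  0.1255    ]
top0 9 [ 0.4881314  -0.02920139  0.1255    ]
scene0 13 [ 0.48999532 -0.02806528  0.1255    ]
```

Call:
drive_tool(
  series=[
    [0,0,0,0,-10,0,0.05],
    [0,0,0,0,-10,0,0.05],
    [0,0,0,0,-10,0,0.05],
    [0,0,0,0,-10,0,0.05],
    [0,0,0,0,-10,0,0.05],
  ],
)

```text
time: 22.32
position: [0.615, 0.3194, 0.3826]
tool_rot: [0.982, 0.133, -0.133, 0.018]
ft_force: [0.9, -0.4, -5.1]
grip_width: 0.0161
```

Call:
drive_tool(
  series=[
    [0,0,0,0,-10,0,0.05],
    [0,0,0,0,-10,0,0.05],
    [0,0,0,0,-10,0,0.05],
    [0,0,0,0,-10,0,0.05],
    [0,0,0,0,0,0,0.05],
  ],
)

```text
time: 22.95
position: [0.6352, 0.3356, 0.2893]
tool_rot: [0.9, 0.118, -0.417, 0.052]
ft_force: [0.0, -1.0, -12.9]
grip_width: 0.0168
```

```bash
python3 -c "
from h import *
st();plan(.418,-.0493,.30,-74,-55)"
```

```text
t 22.95 p [0.6352 0.3356 0.2893] q [ 17.9  65.1  13.5   5.2 150.9  96.3] y [ 0.256 -0.967 -0.005] z [-0.738 -0.192 -0.647] F [  0.   -1.  -12.9] M [ 0.29 -1.32 -0.01] w 0.0168
shift after turn [-0.1894  0.3101  0.2518] turn [-1.12 -5.34 -0.49]
shift now [-0.209   0.3165  0.2271]
```

Call:
drive_tool(
  series=[
    [-0.026,0.0395,0.0284,0,0,0,0.05],
    [-0.026,0.0395,0.0284,0,0,0,0.05],
    [-0.026,0.0395,0.0284,0,0,0,0.05],
    [-0.026,0.0395,0.0284,0,0,0,0.05],
    [0,0,0,0,0,0,0.05],
  ],
)

```text
time: 23.58
position: [0.526, 0.1416, 0.3232]
tool_rot: [0.909, 0.118, -0.397, 0.048]
ft_force: [0.3, 1.1, -3.6]
grip_width: 0.0167
```

```bash
python3 -c "
from h import *
st();plan(.418,-.0493,.30,-74,-55)"
```

```text
t 23.57 p [0.526  0.1416 0.3232] q [  6.6  42.1  57.8  -7.1 126.8  79.9] y [ 0.253 -0.967 -0.006] z [-0.71  -0.182 -0.681] F [ 0.3  1.1 -3.6] M [ 0.32 -0.92 -0.08] w 0.0167
shift after turn [-0.0707  0.1537  0.1415] turn [-1.24 -7.89 -0.57]
shift now [-0.0877  0.1575  0.1272]
```

Call:
drive_tool(
  series=[
    [0,0,0,-1.2,-7.9,-0.6,0.05],
    [-0.0177,0.0384,0.0354,0,0,0,0.05],
    [-0.0177,0.0384,0.0354,0,0,0,0.05],
    [-0.0177,0.0384,0.0354,0,0,0,0.05],
    [-0.0177,0.0384,0.0354,0,0,0,0.05],
  ],
)

```text
time: 24.2
position: [0.4215, -0.0473, 0.2975]
tool_rot: [0.879, 0.126, -0.455, 0.065]
ft_force: [0.3, -0.8, -3.9]
grip_width: 0.0169
```

Call:
drive_tool(
  series=[
    [0,0,0,0,0,0,0.05],
    [0,0,0,0,0,0,0.05],
  ],
)

```text
time: 24.45
position: [0.4219, -0.0461, 0.2972]
tool_rot: [0.879, 0.125, -0.456, 0.065]
ft_force: [0.1, 0.4, -4.9]
grip_width: 0.0164
```

```bash
python3 -c "
from h import *
st();plan(.418,-.0493,.25,-74,-55)
im,d,m=snap('wrist','w6');im2,d,m=snap('scene','s6')
o=np.zeros((450,800,3),np.uint8);o[:400,:400]=im[:,120:520];o[:,400:]=cv2.resize(im2[100:235,225:345],None,fx=3.3334,fy=3.3334,interpolation=2)[:450,:400];cv2.imwrite('pics/w6c.png',o)"
```

```text
t 24.45 p [ 0.4219 -0.0461  0.2972] q [ -7.6  36.6  79.3 -21.3 115.   66.4] y [ 0.279 -0.96  -0.001] z [-0.786 -0.228 -0.575] F [ 0.1  0.4 -4.9] M [ 0.32 -0.99  0.04] w 0.0164
shift after turn [0.036  0.002  0.0308] turn [ 0.13 -0.11  0.15]
shift now [0.0359 0.0021 0.0309]
```

View pics/w6c.png

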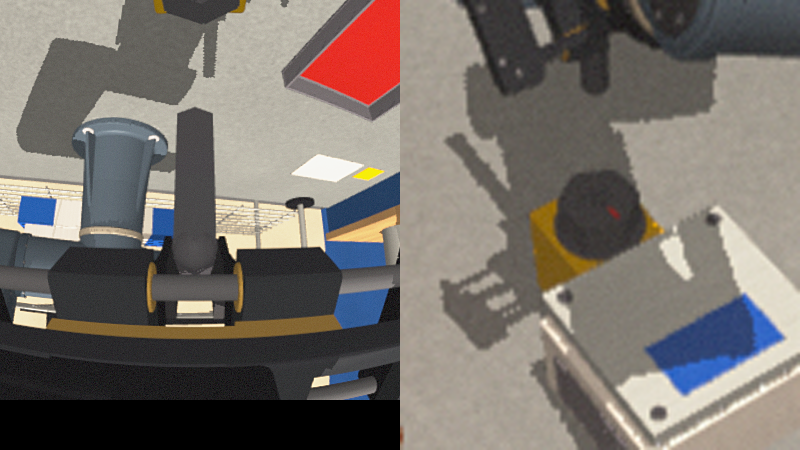

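The wrist view shows the short arm with its elbow ball at (315,250) and its tip at (315,112) full-frame, and the boss at the top edge. The scene crop shows the key tip at (595,90) above and short of the socket. I'll triangulate the tip.

```bash
python3 -c "
from h import *
def tri(a,b):
    o1,r1=a;o2,r2=b;A=np.c_[r1,-r2];s=np.linalg.lstsq(A,o2-o1,rcond=None)[0];p,q=o1+s[0]*r1,o2+s[1]*r2;return ((p+q)/2).round(4),np.linalg.norm(p-q).round(4)
_,d1,w=load('w6');im,d2,s=load('s6')
print('tip',tri(ray(w,315,114,True),ray(s,283.5,126.5)))
# expected from grip: 
o=robot.get_obs();A=R.from_quat(o['tool_rot']).as_matrix();G=o['position']-.019*A[:,2]
K=A@R.from_euler('y',-55,degrees=True).inv().as_matrix()
kx=K[:,2];h=K[:,0]*-1;el=G-.0378*h;print('elbow',el,'tip',el+.063*kx+.002*kx,'kx',kx,'h',h)
print('wrist ray elbow axis',ray(w,315,250,True),'cam', ray(w,315,114,True)[0])
"
```

```text
tip (array([ 0.4736, -0.0311,  0.2391]), np.float64(0.0013))
elbow [ 0.47307515 -0.03065938  0.30719352] tip [ 0.47300753 -0.03058721  0.24219359] kx [-0.0010403   0.00111042 -0.99999884] h [-9.59865992e-01 -2.80458205e-01  6.87117559e-04]
wrist ray elbow axis (array([0.59146481, 0.00365016, 0.32610354]), array([-0.94556876, -0.27596703, -0.17245846])) cam [0.59146481 0.00365016 0.32610354]
```

Call:
drive_tool(
  series=[
    [0.0405,0.0025,0.0325,0,0,0,0.05],
    [0.0405,0,0.0285,0,0,0,0.05],
    [0,0,0,0,0,0,0.05],
    [0,0,0,0,0,0,0.05],
  ],
)

```text
time: 25.05
position: [0.4182, -0.0494, 0.1952]
tool_rot: [0.877, 0.126, -0.46, 0.065]
ft_force: [0.0, 0.4, -3.6]
grip_width: 0.0167
```

```bash
python3 -c "
from h import *
st();plan(.4181,-.0499,.186,-74,-55)
im,d,m=snap('wrist','w7');im2,d,m=snap('scene','s7');im3,d,m=snap('top','t7')
o=np.zeros((600,800,3),np.uint8);o[:320,:400]=im[0:320,120:520];o[:280,400:]=cv2.resize(im2[120:190,250:350],None,fx=4,fy=4,interpolation=2);o[325:,:400]=cv2.resize(im3[205:260,290:370],None,fx=5,fy=5,interpolation=2);cv2.imwrite('pics/w7c.png',o)"
```

```text
t 25.05 p [ 0.4182 -0.0494  0.1952] q [ -7.9  44.   83.4 -20.3 104.5  70.3] y [ 0.28  -0.96  -0.002] z [-0.789 -0.23  -0.569] F [ 0.   0.4 -3.6] M [ 0.21 -0.97  0.02] w 0.0167
shift after turn [0.0074 0.0005 0.0055] turn [0.18 0.3  0.24]
shift now [0.0075 0.0005 0.0054]
```

View pics/w7c.png

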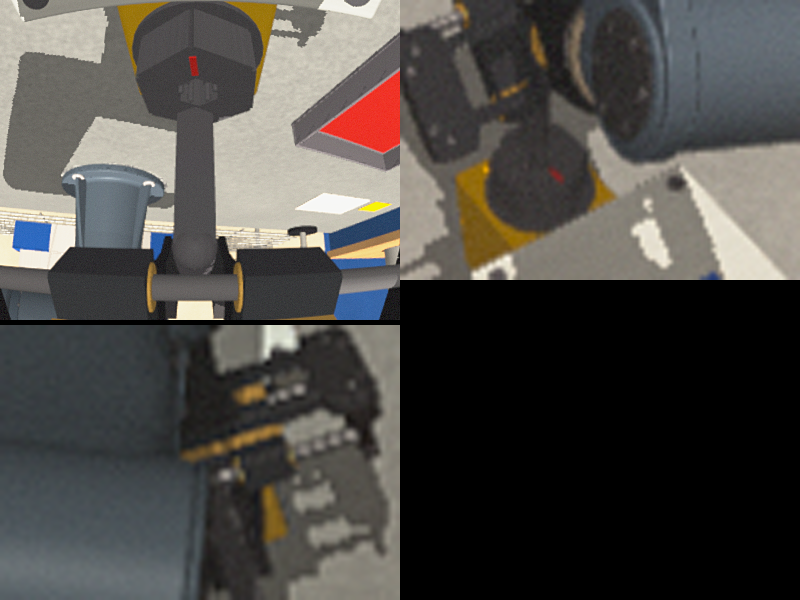

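The wrist view shows the socket's dark hexagon at (197,92), the red mark at (193,66) and the key tip at (195,112) just in front of it. I'm enlarging that region.

```bash
python3 -c "
from h import *
im,d,m=load('w7')
c=im[0:130,240:400];c=cv2.convertScaleAbs(c,alpha=1.8);cv2.imwrite('pics/w7d.png',cv2.resize(c,None,fx=4.5,fy=4.5,interpolation=2))
"
```

```text
(no output)
```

View pics/w7d.png

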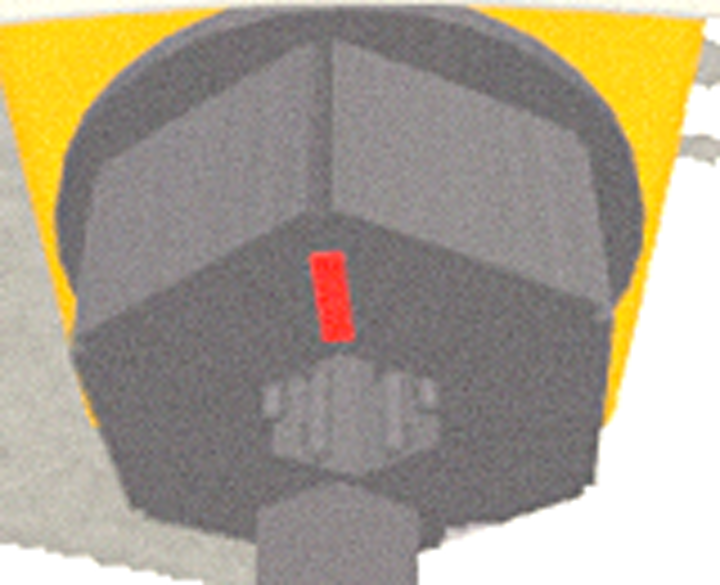

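The enlargement shows the head's hexagon corners at (75,350), (320,212), (612,312), (590,490) and (130,510). The mark runs from (327,255) to (340,340), the socket's outline lies around (351,412), and the key tip's top edge is at (338,480).

```bash
python3 -c "
from h import *
im,d,m=load('w7')
f=lambda x,y,z=.125:onplane(m,240+x/4.5,y/4.5,z,True)
P=np.array([f(*c)[:2] for c in [(75,350),(320,212),(612,312),(590,490),(130,510)]])
for p in P: print(p.round(4))
from scipy.optimize import least_squares
r=least_squares(lambda x:(np.array([[x[0]+x[3]*np.cos(a),x[1]+x[3]*np.sin(a)] for a in x[2]+np.radians([60,0,-60,-120,120])])-P).ravel(),[.47,-.035,.28,.032])
print('hex fit',r.x[:2],np.degrees(r.x[2]),r.x[3],abs(r.fun).max())
a,b=f(327,255),f(340,340);print('mark',a,b,np.degrees(np.arctan2(*(a-b)[1::-1])))
S=np.array([f(*c)[:2] for c in [(340,355),(355,475),(265,400),(437,390)]]);print('socket',S, S[:2].mean(0),S[2:].mean(0))
T=[f(x,y,.137)[:2].round(4) for x,y in [(257,512),(340,480),(418,508)]];print('tip edge',T)
plan(.4181,-.0499,.186,-74,-55)
"
```

```text
[ 0.4746 -0.0042]
[ 0.5    -0.0235]
[ 0.4959 -0.0551]
[ 0.4663 -0.0665]
[ 0.4463 -0.0146]
hex fit [ 0.47072895 -0.03507583] 21.562812184020657 0.03168458028114742 0.0008131013185496624
mark [ 0.49464844 -0.02567655  0.125     ] [ 0.48291513 -0.03042635  0.125     ] 22.0387629274166
socket [[ 0.48061269 -0.03110544]
 [ 0.4603743  -0.03890304]
 [ 0.47113304 -0.02542911]
 [ 0.47809376 -0.04270566]] [ 0.47049349 -0.03500424] [ 0.4746134  -0.03406739]
tip edge [array([ 0.4667, -0.026 ]), array([ 0.4747, -0.0328]), array([ 0.4722, -0.0422])]
shift after turn [0.0077 0.0002 0.0056] turn [0.17 0.16 0.18]
shift now [0.0077 0.0002 0.0056]
```

```bash
python3 -c "
from h import *
plan(.4209,-.0551,.185,-68.4,-55)"
```

```text
shift after turn [0.0089 0.006  0.0056] turn [-4.42  0.16 -3.02]
shift now [0.0092 0.006  0.0051]
```

Call:
drive_tool(
  series=[
    [0,0.006,0,-4.4,0.1,-3,0.05],
    [0.0045,0,0.0028,0,0,0,0.05],
    [0.0045,0,0.0028,0,0,0,0.05],
    [0,0,0,0,0,0,0.05],
    [0,0,0,0,0,0,0.05],
  ],
)

```text
time: 25.82
position: [0.4192, -0.0555, 0.1832]
tool_rot: [0.87, 0.166, -0.456, 0.085]
ft_force: [0.2, -0.1, -5.3]
grip_width: 0.0165
```

```bash
python3 -c "
from h import *
st();plan(.4209,-.0551,.185,-68.4,-55)
im,d,m=snap('wrist','w8');c=im[0:130,240:400];c=cv2.convertScaleAbs(c,alpha=1.8);cv2.imwrite('pics/w8d.png',cv2.resize(c,None,fx=4.5,fy=4.5,interpolation=2))
"
```

```text
t 25.82 p [ 0.4192 -0.0555  0.1832] q [ -6.6  44.6  84.6 -23.2 101.7  68. ] y [ 0.366 -0.93  -0.002] z [-0.765 -0.3   -0.57 ] F [ 0.2 -0.1 -5.3] M [ 0.4  -1.01 -0.03] w 0.0165
shift after turn [-0.0005  0.0003 -0.0024] turn [-0.16  0.27  0.04]
shift now [-0.0005  0.0003 -0.0024]
```

View pics/w8d.png

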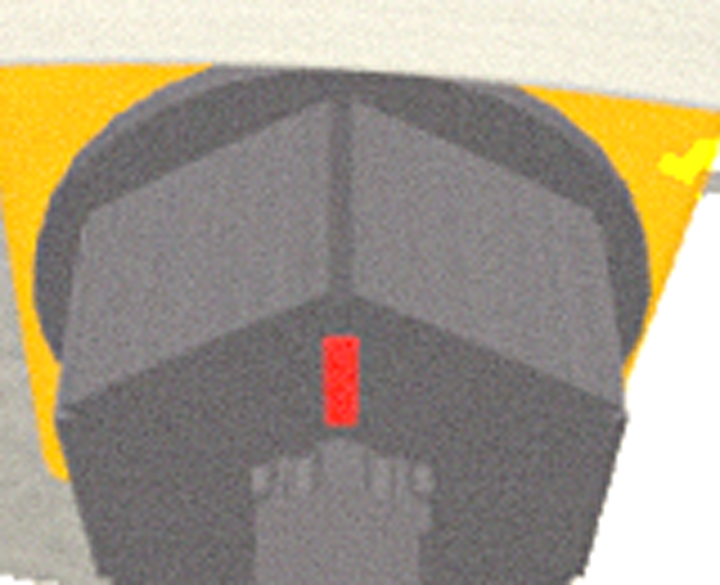

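The view is now symmetric: mark at (341,380), head corners at (58,412) and (625,412), key edges at 255 and 418 against the socket outline 255 to 435. I'm nudging into line and lowering.

Call:
drive_tool(
  series=[
    [0.001,0.0004,-0.0014,0,0.2,0,0.05],
    [0,0,0,0,0,0,0.05],
    [0.0041,0,0.0029,0,0,0,0.05],
    [0.0041,0,0.0029,0,0,0,0.05],
    [0,0,0,0,0,0,0.05],
  ],
)

```text
time: 26.5
position: [0.4177, -0.0562, 0.1779]
tool_rot: [0.868, 0.165, -0.46, 0.087]
ft_force: [-4.9, -2.5, 12.5]
grip_width: 0.0166
```

```bash
python3 -c "
from h import *
st();plan(.4209,-.0551,.175,-68.4,-55)"
```

```text
t 26.5 p [ 0.4177 -0.0562  0.1779] q [ -6.6  45.2  84.7 -23.4 101.5  68.4] y [ 0.366 -0.931 -0.001] z [-0.77  -0.303 -0.561] F [-4.9 -2.5 12.5] M [-0.61  1.32  0.06] w 0.0166
shift after turn [ 0.0043  0.0002 -0.0011] turn [-0.11  0.84 -0.04]
shift now [ 0.0043  0.0002 -0.0011]
```

Call:
drive_tool(
  series=[
    [-0.0049,0,-0.0034,0,0,0,0.05],
    [0,0,0,0,0,0,0.05],
    [0,0,0,0,0,0,0.05],
  ],
)

```text
time: 26.88
position: [0.4211, -0.0549, 0.1786]
tool_rot: [0.871, 0.166, -0.454, 0.085]
ft_force: [-0.2, -0.5, -3.8]
grip_width: 0.0164
```

```bash
python3 -c "
from h import *
st();plan(.4209,-.0551,.18,-68.4,-55)"
```

```text
t 26.88 p [ 0.4211 -0.0549  0.1786] q [ -6.6  44.9  84.5 -23.1 101.2  68.1] y [ 0.367 -0.93  -0.002] z [-0.762 -0.3   -0.574] F [-0.2 -0.5 -3.8] M [ 0.42 -0.99  0.03] w 0.0164
shift after turn [-0.0013  0.0001 -0.0006] turn [-0.12  0.    0.08]
shift now [-0.0013  0.0001 -0.0006]
```

```bash
python3 -c "
from h import *
im,d,m=snap('wrist','w9');c=im[20:150,240:400];c=cv2.convertScaleAbs(c,alpha=2.2);cv2.imwrite('pics/w9d.png',cv2.resize(c,None,fx=4.5,fy=4.5,interpolation=2))
"
```

```text
(no output)
```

View pics/w9d.png

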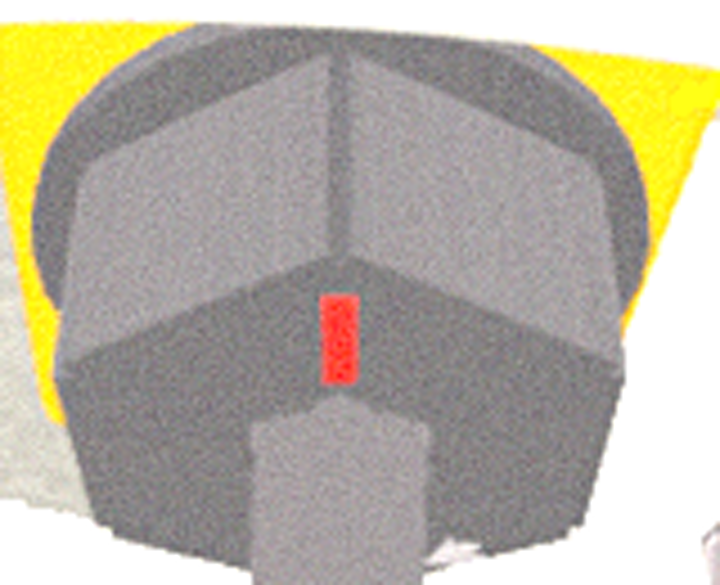

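The close view shows the key end over the socket, its edges at 252 and 423 inside the mouth outline 250 to 432, so it is about 0.4 mm left of centre. I'm nudging it and lowering.

Call:
drive_tool(
  series=[
    [0,0.0005,0,0,0,0,0.05],
    [0.0041,0,0.0029,0,0,0,0.05],
    [0,0,0,0,0,0,0.05],
  ],
)

```text
time: 27.3
position: [0.4208, -0.0555, 0.1736]
tool_rot: [0.871, 0.166, -0.455, 0.085]
ft_force: [0.3, -0.6, -3.7]
grip_width: 0.0168
```

```bash
python3 -c "
from h import *
st();plan(.4209,-.0551,.173,-68.4,-55)"
```

```text
t 27.3 p [ 0.4208 -0.0555  0.1736] q [ -6.6  45.4  84.6 -23.1 100.8  68.3] y [ 0.367 -0.93  -0.003] z [-0.763 -0.299 -0.572] F [ 0.3 -0.6 -3.7] M [ 0.33 -0.91 -0.01] w 0.0168
shift after turn [ 0.0006 -0.0003  0.0001] turn [-0.15  0.1   0.1 ]
shift now [ 0.0006 -0.0003  0.0001]
```

Call:
drive_tool(
  series=[
    [0.0033,0,0.0023,0,0,0,0.05],
    [0.0033,0,0.0023,0,0,0,0.05],
    [0,0,0,0,0,0,0.05],
  ],
)

```text
time: 27.68
position: [0.4208, -0.0555, 0.1657]
tool_rot: [0.871, 0.166, -0.455, 0.085]
ft_force: [-0.4, 0.1, -3.8]
grip_width: 0.0166
```

Call:
drive_tool(
  series=[
    [0.0033,0,0.0023,0,0,0,0.05],
    [0,0,0,0,0,0,0.05],
  ],
)

```text
time: 27.92
position: [0.421, -0.0555, 0.1618]
tool_rot: [0.871, 0.166, -0.454, 0.085]
ft_force: [0.3, -0.1, -4.1]
grip_width: 0.0168
```

Call:
drive_tool(
  series=[
    [0.0033,0,0.0023,0,0,0,0.05],
    [0.0033,0,0.0023,0,0,0,0.05],
    [0.0025,0,0.0017,0,0,0,0.05],
    [0,0,0,0,0,0,0.05],
  ],
)

```text
time: 28.42
position: [0.4209, -0.0554, 0.1507]
tool_rot: [0.871, 0.166, -0.454, 0.085]
ft_force: [0.8, 0.9, -3.9]
grip_width: 0.0164
```

Call:
drive_tool(
  series=[
    [0.0016,0,0.0011,0,0,0,0.05],
    [0.0008,0,0.0006,0,0,0,0.05],
    [0,0,0,0,0,0,0.05],
  ],
)

```text
time: 28.8
position: [0.4211, -0.0554, 0.148]
tool_rot: [0.871, 0.166, -0.454, 0.085]
ft_force: [-0.6, 0.5, -3.5]
grip_width: 0.0165
```

```bash
python3 -c "
from h import *
st();plan(.4209,-.0551,.14,-68.4,-55)"
```

```text
t 28.8 p [ 0.4211 -0.0554  0.148 ] q [ -6.6  47.5  84.9 -22.9  98.5  69.3] y [ 0.367 -0.93  -0.002] z [-0.763 -0.3   -0.573] F [-0.6  0.5 -3.5] M [ 0.38 -0.91  0.03] w 0.0165
shift after turn [ 0.0066 -0.0004  0.0046] turn [-0.12  0.05  0.07]
shift now [ 0.0066 -0.0004  0.0046]
```

Still free; continue gently until the floor is felt.

Call:
drive_tool(
  series=[
    [0.0012,0,0.0009,0,0,0,0.05],
    [0,0,0,0,0,0,0.05],
  ],
)

```text
time: 29.05
position: [0.421, -0.0555, 0.1465]
tool_rot: [0.871, 0.166, -0.454, 0.085]
ft_force: [-0.1, -0.1, -3.3]
grip_width: 0.0167
```

Call:
drive_tool(
  series=[
    [0.0012,0,0.0009,0,0,0,0.05],
    [0,0,0,0,0,0,0.05],
  ],
)

```text
time: 29.3
position: [0.4209, -0.0556, 0.1462]
tool_rot: [0.871, 0.166, -0.455, 0.086]
ft_force: [-0.1, 0.9, 3.7]
grip_width: 0.0161
```

Call:
drive_tool(
  series=[
    [0.0012,0,0.0009,0,0,0,0.05],
    [0,0,0,0,0,0,0.05],
  ],
)

```text
time: 29.55
position: [0.4202, -0.0559, 0.1456]
tool_rot: [0.87, 0.166, -0.456, 0.086]
ft_force: [-0.4, -0.8, 7.6]
grip_width: 0.0165
```

The floor is felt at TCP z 0.146, with the key fully home. I'm releasing and retreating along the tool axis, then turning the tool to vertical.

Call:
drive_tool(
  series=[
    [0,0,0,0,0,0,0.05],
    [0,0,0,0,0,0,0.05],
    [-0.0012,0,-0.0009,0,0,0,0.05],
    [0,0,0,0,0,0,0.7],
    [0,0,0,0,0,0,0.7],
  ],
)

```text
time: 30.18
position: [0.4209, -0.0555, 0.1448]
tool_rot: [0.871, 0.166, -0.454, 0.085]
ft_force: [-0.1, 0.7, 0.2]
grip_width: 0.0296
```

Call:
drive_tool(
  series=[
    [0,0,0,0,0,0,0.7],
    [0,0,0,0,0,0,0.7],
    [0,0,0,0,0,0,0.7],
    [0,0,-0.04,0,0,0,0.7],
    [0,0,-0.05,0,0,0,0.7],
  ],
)

```text
time: 30.8
position: [0.4895, -0.0284, 0.197]
tool_rot: [0.87, 0.166, -0.455, 0.085]
ft_force: [0.9, -0.5, -0.7]
grip_width: 0.0606
```

Call:
drive_tool(
  series=[
    [-0.05,0,-0.035,0,0,0,0.7],
    [-0.02,0,-0.015,0,0,0,0.7],
    [0,0,0,0,10.5,0,0.7],
    [0,0,0,0,10.5,0,0.7],
    [0,0,0,0,10.5,0,0.7],
  ],
)

```text
time: 31.42
position: [0.4911, -0.0282, 0.2831]
tool_rot: [0.962, 0.183, -0.197, 0.037]
ft_force: [0.1, -0.7, 0.6]
grip_width: 0.0604
```

Call:
drive_tool(
  series=[
    [0,0,0,0,10.5,0,0.7],
    [0,0,0,0,10.5,0,0.7],
    [0,0,0,0,2.5,0,0.7],
    [0,0,0,0,0,0,0.7],
  ],
)

```text
time: 31.92
position: [0.4894, -0.0286, 0.2831]
tool_rot: [0.982, 0.186, -0.001, -0.001]
ft_force: [0.3, -0.4, 0.5]
grip_width: 0.0609
```

```bash
python3 -c "
from h import *
st();plan(.410,-.059,.22,-68.4,0)
im,d,m=snap('wrist','w10')
cv2.imwrite('pics/w10c.png',im)"
```

```text
t 31.93 p [ 0.4894 -0.0286  0.2831] q [-16.5  15.5  96.4   0.1  68.2  52. ] y [ 0.366 -0.931 -0.002] z [-0.002  0.001 -1.   ] F [ 0.3 -0.4  0.5] M [-0.1   0.09  0.06] w 0.0609
shift after turn [-0.085  -0.001   0.0631] turn [-0.12  0.07 -0.13]
shift now [-0.085  -0.0007  0.0632]
```

View pics/w10c.png

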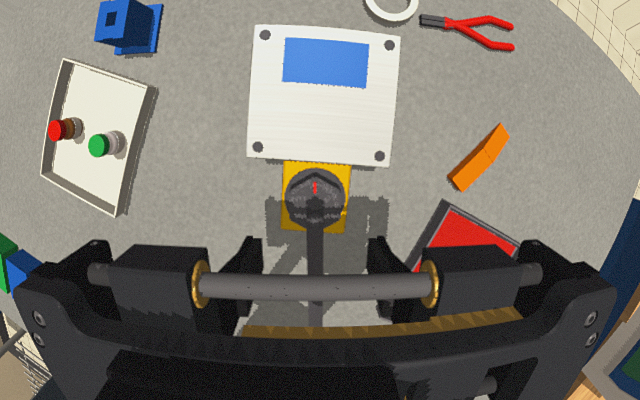

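The view shows the key seated in the socket at (315,195), its long arm running straight back under the gripper. Both bottles are upright in the tub and the wedge is at (478,158). Now I take the long arm with the tool vertical.

Call:
drive_tool(
  series=[
    [-0.045,-0.0005,0,0,0,0,0.7],
    [-0.04,0,0,0,0,0,0.7],
    [0,0,0.05,0,0,0,0.7],
    [0,0,0.05,0,0,0,0.7],
    [0,0,0.051,0,0,0,0.7],
  ],
  squeeze=60,
)

```text
time: 32.6
position: [0.4124, -0.0592, 0.1304]
tool_rot: [0.982, 0.187, 0.0, -0.0]
ft_force: [0.8, -0.7, -0.7]
grip_width: 0.0607
```

Call:
drive_tool(
  series=[
    [0,0,0,0,0,0,0.7],
    [0,0,0,0,0,0,0.7],
    [0,0,0,0,0,0,0.05],
    [0,0,0,0,0,0,0.05],
    [0,0,0,0,0,0,0.05],
  ],
)

```text
time: 33.22
position: [0.4116, -0.059, 0.1327]
tool_rot: [0.982, 0.187, 0.0, -0.0]
ft_force: [-0.8, -0.2, 0.3]
grip_width: 0.0385
```

Call:
drive_tool(
  series=[
    [0,0,0,0,0,0,0.05],
    [0,0,0,0,0,0,0.05],
    [0,0,0,0,0,0,0.05],
    [0,0,0,0,0,0,0.05],
  ],
)

```text
time: 33.72
position: [0.411, -0.059, 0.1317]
tool_rot: [0.982, 0.187, -0.001, -0.001]
ft_force: [-1.7, -1.4, 2.2]
grip_width: 0.0163
```

```bash
python3 -c "
from h import *
st()"
```

```text
t 33.73 p [ 0.411  -0.059   0.1317] q [-2.370e+01  2.390e+01  1.164e+02  1.000e-01  3.980e+01  4.470e+01] y [ 0.367 -0.93  -0.002] z [-0.002  0.001 -1.   ] F [-1.7 -1.4  2.2] M [-0.29  0.27 -0.02] w 0.0163
```

Call:
drive_tool(
  series=[
    [0.0004,0.0068,0,0,0,-6,0.05],
    [0.0004,0.0068,0,0,0,-6,0.05],
    [0.0004,0.0068,0,0,0,-6,0.05],
    [0,0,0,0,0,0,0.05],
  ],
)

```text
time: 34.22
position: [0.4206, -0.0753, 0.1319]
tool_rot: [0.942, 0.337, -0.001, -0.003]
ft_force: [-2.3, 2.7, 7.4]
grip_width: 0.0164
```

```bash
cat >> h.py <<'E'
def arc(c=(.4706,-.035)):
    st();o=robot.get_obs();v=o['position'][:2]-c;A=R.from_quat(o['tool_rot']).as_matrix()
    print('r',np.hypot(*v).round(4),'h ang',(np.degrees(np.arctan2(v[1],v[0]))%360).round(1),'psi+270',(np.degrees(np.arctan2(A[1,1],A[0,1]))-90).round(1)%360)
E
python3 -c "
from h import *
arc()"
```

```text
t 34.23 p [ 0.4206 -0.0753  0.1319] q [-25.3  24.6 114.7   0.2  41.   25.2] y [ 0.634 -0.773 -0.005] z [-0.003  0.004 -1.   ] F [-2.3  2.7  7.4] M [ 0.03  0.32 -0.53] w 0.0164
r 0.0642 h ang 218.9 psi+270 219.4
```

Call:
drive_tool(
  series=[
    [0.0005,0.0084,0,0,0,-7.5,0.05],
    [0.0005,0.0084,0,0,0,-7.5,0.05],
    [0.0005,0.0084,0,0,0,-7.5,0.05],
    [0,0,0,0,0,0,0.05],
  ],
)

```text
time: 34.72
position: [0.4399, -0.0917, 0.1319]
tool_rot: [0.858, 0.514, -0.001, -0.002]
ft_force: [-3.9, 1.6, 8.5]
grip_width: 0.0164
```

Call:
drive_tool(
  series=[
    [0.0005,0.0084,0,0,0,-7.5,0.05],
    [0.0005,0.0084,0,0,0,-7.5,0.05],
    [0.0005,0.0084,0,0,0,-7.5,0.05],
    [0,0,0,0,0,0,0.05],
  ],
)

```text
time: 35.22
position: [0.4641, -0.0995, 0.1319]
tool_rot: [0.74, 0.672, -0.0, -0.002]
ft_force: [-4.4, -0.7, 7.8]
grip_width: 0.0163
```

```bash
python3 -c "
from h import *
arc()"
```

```text
t 35.23 p [ 0.4641 -0.0995  0.1319] q [-2.570e+01  2.730e+01  1.082e+02  1.000e-01  4.470e+01 -2.020e+01] y [ 0.995 -0.096 -0.004] z [-0.003  0.002 -1.   ] F [-4.4 -0.7  7.8] M [-0.4   0.42 -0.63] w 0.0163
r 0.0648 h ang 264.2 psi+270 264.5
```

Call:
drive_tool(
  series=[
    [0.0004,0.0068,0,0,0,-6,0.05],
    [0.0003,0.0045,0,0,0,-4,0.05],
    [0.0002,0.0034,0,0,0,-3,0.05],
    [0,0,0,0,0,0,0.05],
  ],
)

```text
time: 35.72
position: [0.4786, -0.0995, 0.1321]
tool_rot: [0.66, 0.752, -0.001, -0.002]
ft_force: [-5.6, -2.3, 8.5]
grip_width: 0.0165
```

```bash
python3 -c "
from h import *
arc()"
```

```text
t 35.73 p [ 0.4786 -0.0995  0.1321] q [-24.9  28.1 106.3  -0.   45.8 -32.3] y [ 0.992  0.13  -0.003] z [-0.003  0.001 -1.   ] F [-5.6 -2.3  8.5] M [-0.68  0.48 -0.59] w 0.0165
r 0.065 h ang 277.1 psi+270 277.4
```

Call:
drive_tool(
  series=[
    [0.0002,0.0034,0,0,0,-3,0.05],
    [0.0002,0.0034,0,0,0,-3,0.05],
    [0,0,0,0,0,0,0.05],
    [0,0,0,0,0,0,0.05],
  ],
)

```text
time: 36.22
position: [0.4849, -0.0983, 0.1322]
tool_rot: [0.62, 0.785, -0.001, -0.002]
ft_force: [-6.1, -3.9, 9.2]
grip_width: 0.0164
```

```bash
python3 -c "
from h import *
arc()"
```

```text
t 36.23 p [ 0.4849 -0.0983  0.1322] q [-24.4  28.4 105.4  -0.   46.4 -37.8] y [ 0.973  0.232 -0.003] z [-0.004  0.001 -1.   ] F [-6.1 -3.9  9.2] M [-0.82  0.64 -0.74] w 0.0164
r 0.0649 h ang 282.7 psi+270 283.4
```

Call:
drive_tool(
  series=[
    [0.0002,0.0034,0,0,0,-3,0.05],
    [0.0002,0.0034,0,0,0,-3,0.05],
    [0,0,0,0,0,0,0.05],
    [0,0,0,0,0,0,0.05],
  ],
)

```text
time: 36.72
position: [0.4881, -0.0969, 0.1325]
tool_rot: [0.578, 0.816, -0.003, -0.004]
ft_force: [-13.4, -9.2, 16.5]
grip_width: 0.017
```

```bash
python3 -c "
from h import *
arc()"
```

```text
t 36.73 p [ 0.4881 -0.0969  0.1325] q [-24.   28.7 104.7  -0.3  47.1 -43.1] y [ 0.943  0.332 -0.01 ] z [-0.011  0.001 -1.   ] F [-13.4  -9.2  16.5] M [-1.57  2.02 -1.15] w 0.017
r 0.0643 h ang 285.8 psi+270 289.4
```

The stop is felt: torque rose from about 1.0 to about 2.2 N·m. I'm unloading slightly and drawing the key straight up.

Call:
drive_tool(
  series=[
    [0,-0.0034,0,0,0,3,0.05],
    [0,-0.0034,0,0,0,3,0.05],
    [0,-0.0012,0,0,0,1,0.05],
    [0,0,0,0,0,0,0.05],
  ],
)

```text
time: 37.22
position: [0.4834, -0.0984, 0.132]
tool_rot: [0.626, 0.78, -0.001, -0.002]
ft_force: [-5.5, -3.8, 7.7]
grip_width: 0.0166
```

```bash
python3 -c "
from h import *
arc()"
```

```text
t 37.23 p [ 0.4834 -0.0984  0.132 ] q [-2.450e+01  2.840e+01  1.056e+02 -1.000e-01  4.630e+01 -3.690e+01] y [ 0.976  0.216 -0.004] z [-0.004  0.001 -1.   ] F [-5.5 -3.8  7.7] M [-0.71  0.78 -0.51] w 0.0166
r 0.0647 h ang 281.4 psi+270 282.5
```

Call:
drive_tool(
  series=[
    [0,0,-0.004,0,0,0,0.05],
    [0,0,-0.004,0,0,0,0.05],
    [0,0,-0.004,0,0,0,0.05],
    [0,0,0,0,0,0,0.05],
  ],
)

```text
time: 37.72
position: [0.4833, -0.095, 0.1418]
tool_rot: [0.626, 0.78, 0.001, -0.005]
ft_force: [0.4, 6.0, -10.2]
grip_width: 0.0161
```

```bash
python3 -c "
from h import *
arc()"
```

```text
t 37.73 p [ 0.4833 -0.095   0.1418] q [-24.3  27.4 105.1   0.3  47.9 -37. ] y [ 0.976  0.216 -0.004] z [-0.006  0.007 -1.   ] F [  0.4   6.  -10.2] M [ 0.73 -0.25 -0.31] w 0.0161
r 0.0613 h ang 282.0 psi+270 282.5
```

Call:
drive_tool(
  series=[
    [0,0,-0.005,0,0,0,0.05],
    [0,0,-0.005,0,0,0,0.05],
    [0,0,0,0,0,0,0.05],
  ],
)

```text
time: 38.1
position: [0.4838, -0.0959, 0.1525]
tool_rot: [0.626, 0.78, 0.001, -0.004]
ft_force: [0.8, 5.6, -6.7]
grip_width: 0.0166
```

```bash
python3 -c "
from h import *
arc()"
```

```text
t 38.1 p [ 0.4838 -0.0959  0.1525] q [-24.3  26.4 104.6   0.2  49.4 -37. ] y [ 0.976  0.217 -0.004] z [-0.005  0.006 -1.   ] F [ 0.8  5.6 -6.7] M [ 0.95 -0.03 -0.15] w 0.0166
r 0.0623 h ang 282.3 psi+270 282.5
```

Coming out; continue up to clear the socket.

Call:
drive_tool(
  series=[
    [0,0,-0.006,0,0,0,0.05],
    [0,0,-0.008,0,0,0,0.05],
    [0,0,-0.01,0,0,0,0.05],
    [0,0,-0.015,0,0,0,0.05],
    [0,0,-0.02,0,0,0,0.05],
  ],
)

```text
time: 38.72
position: [0.4857, -0.0992, 0.2138]
tool_rot: [0.625, 0.78, -0.0, 0.0]
ft_force: [1.2, 0.7, -4.2]
grip_width: 0.0161
```

Call:
drive_tool(
  series=[
    [0,0,-0.04,0,0,0,0.05],
    [0,0,0,0,0,0,0.05],
    [0,0,0,0,0,0,0.05],
  ],
)

```text
time: 39.1
position: [0.4848, -0.0984, 0.2523]
tool_rot: [0.626, 0.78, -0.0, -0.001]
ft_force: [0.6, 1.1, -3.9]
grip_width: 0.0164
```

```bash
python3 -c "
from h import *
arc();plan(.405,-.30,.25)
im,d,m=load('w10')
# wedge + tray from top0
im,d,m=load('t2');P=cloud(m,d);hsv=cv2.cvtColor(im,cv2.COLOR_BGR2HSV);H,S,V=[hsv[...,i].astype(int) for i in range(3)]
k=((S>150)&(H>3)&(H<20)).astype(np.uint8);k[:,:375]=0;k[230:]=0
n,l,s,c=cv2.connectedComponentsWithStats(k);i=1+s[1:,4].argmax();kk=cv2.erode((l==i).astype(np.uint8),np.ones((2,2)))>0
p=P[kk];q=p[:,:2]-p[:,:2].mean(0);w,vv=np.linalg.eigh(q.T@q);a=vv[:,1];t=q@a;print('axis',a,'mean',p.mean(0))
for lo in np.arange(-.065,.065,.0163):
    j=(t>lo)&(t<=lo+.0163);
    if j.any(): print(round(lo+.008,3),np.median(p[j,2]).round(4),V[kk][j].mean().round())
r=cv2.minAreaRect(np.array([onplane(m,u,v,.02)[:2] for v,u in np.argwhere(l==i)]).astype(np.float32)*1000);print(r)
"
```

```text
t 39.1 p [ 0.4848 -0.0984  0.2523] q [-24.4  18.   98.2   0.   63.9 -37. ] y [ 0.976  0.217 -0.002] z [-0.002  0.001 -1.   ] F [ 0.6  1.1 -3.9] M [-0.04  0.11 -0.07] w 0.0164
r 0.065 h ang 282.6 psi+270 282.5
shift now [-0.1795 -0.1216  0.0023]
axis [-0.85485947  0.5188596 ] mean [ 0.60237673 -0.26057062  0.02541481]
-0.057 0.0086 203.0
-0.041 0.015 202.0
-0.024 0.02 202.0
-0.008 0.0241 198.0
0.008 0.0238 202.0
0.024 0.0236 201.0
0.041 0.0246 202.0
0.057 0.0237 195.0
((605.2033081054688, -260.5704345703125), (31.084463119506836, 126.4314193725586), 65.93966674804688)
```

Call:
drive_tool(
  series=[
    [0,0,-0.01,0,0,10.6,0.05],
    [0,0,-0.01,0,0,10.6,0.05],
    [0,0,0,0,0,10.6,0.05],
    [0,0,0,0,0,10.6,0.05],
    [0,0,0,0,0,10.6,0.05],
  ],
)

```text
time: 39.72
position: [0.4841, -0.0979, 0.2707]
tool_rot: [0.909, 0.416, -0.002, -0.002]
ft_force: [-0.7, -0.7, -3.8]
grip_width: 0.0164
```

Call:
drive_tool(
  series=[
    [0,0,0,0,0,10.6,0.05],
    [0,0,0,0,0,10.6,0.05],
    [0,0,0,0,0,10.6,0.05],
    [0,0,0,0,0,10.6,0.05],
    [0,0,0,0,0,10.6,0.05],
  ],
)

```text
time: 40.35
position: [0.4841, -0.098, 0.2706]
tool_rot: [0.999, -0.033, -0.003, -0.001]
ft_force: [-1.1, 0.3, -4.8]
grip_width: 0.0167
```

Call:
drive_tool(
  series=[
    [0,0,0,8.3,0,0,0.05],
    [0,0,0,8.3,0,0,0.05],
    [0,0,0,8.4,0,0,0.05],
    [0,0,0,0,0,0,0.05],
  ],
)

```text
time: 40.85
position: [0.4845, -0.1004, 0.2699]
tool_rot: [0.976, -0.032, 0.004, -0.217]
ft_force: [0.1, -0.5, -3.8]
grip_width: 0.0164
```

```bash
python3 -c "
from h import *
st();plan(.424,-.334,.2);plan(.424,-.334,.051)"
```

```text
t 40.85 p [ 0.4845 -0.1004  0.2699] q [-37.8  21.6  94.4  20.7  79.6  49.4] y [-0.061 -0.904 -0.423] z [ 0.022  0.423 -0.906] F [ 0.1 -0.5 -3.8] M [-0.59  0.16  0.07] w 0.0164
shift now [-0.0449  0.2444 -0.0367]
shift now [-0.044   0.3075  0.0982]
```

Call:
drive_tool(
  series=[
    [-0.009,0.049,-0.0073,0,0,0,0.05],
    [-0.009,0.049,-0.0073,0,0,0,0.05],
    [-0.009,0.049,-0.0073,0,0,0,0.05],
    [-0.009,0.049,-0.0073,0,0,0,0.05],
    [-0.009,0.049,-0.0073,0,0,0,0.05],
  ],
)

```text
time: 41.48
position: [0.4257, -0.3329, 0.2008]
tool_rot: [0.976, -0.029, 0.005, -0.216]
ft_force: [0.9, -0.2, -4.5]
grip_width: 0.0166
```

Call:
drive_tool(
  series=[
    [0,0.019,0.041,0,0,0,0.05],
    [0,0.019,0.041,0,0,0,0.05],
    [0,0.0126,0.0272,0,0,0,0.05],
    [0,0,0,0,0,0,0.05],
  ],
)

```text
time: 41.98
position: [0.4249, -0.3295, 0.0793]
tool_rot: [0.975, -0.029, 0.003, -0.219]
ft_force: [0.6, 0.1, -3.8]
grip_width: 0.0165
```

```bash
python3 -c "
from h import *
st();plan(.424,-.334,.051)"
```

```text
t 41.98 p [ 0.4249 -0.3295  0.0793] q [-57.9  43.   89.6  15.   69.3  27.4] y [-0.056 -0.903 -0.427] z [ 0.019  0.426 -0.904] F [ 0.6  0.1 -3.8] M [-0.56  0.17 -0.06] w 0.0165
shift now [-0.0005  0.0161  0.0236]
```

Call:
drive_tool(
  series=[
    [0,0.008,0.012,0,0,0,0.05],
    [0,0,0,0,0,0,0.05],
  ],
)

```text
time: 42.22
position: [0.4258, -0.3342, 0.0672]
tool_rot: [0.976, -0.029, 0.006, -0.217]
ft_force: [-0.1, -0.0, -4.1]
grip_width: 0.0164
```

Call:
drive_tool(
  series=[
    [0,0.004,0.006,0,0,0,0.05],
    [0,0,0,0,0,0,0.05],
  ],
)

```text
time: 42.48
position: [0.4254, -0.3352, 0.06]
tool_rot: [0.976, -0.03, 0.006, -0.217]
ft_force: [0.5, 0.1, -3.6]
grip_width: 0.0165
```

Call:
drive_tool(
  series=[
    [0,0.003,0.0045,0,0,0,0.05],
    [0,0,0,0,0,0,0.05],
  ],
)

```text
time: 42.72
position: [0.4252, -0.3358, 0.0544]
tool_rot: [0.976, -0.03, 0.006, -0.217]
ft_force: [-0.4, -0.7, -4.2]
grip_width: 0.0167
```

Call:
drive_tool(
  series=[
    [0,0.0015,0.003,0,0,0,0.05],
    [0,0,0,0,0,0,0.05],
  ],
)

```text
time: 42.98
position: [0.4253, -0.3358, 0.051]
tool_rot: [0.976, -0.03, 0.006, -0.217]
ft_force: [-0.2, -0.1, -4.4]
grip_width: 0.0167
```

Call:
drive_tool(
  series=[
    [0,0.0015,0.003,0,0,0,0.05],
    [0,0,0,0,0,0,0.05],
  ],
)

```text
time: 43.22
position: [0.4254, -0.336, 0.0478]
tool_rot: [0.976, -0.03, 0.006, -0.217]
ft_force: [-0.7, -0.7, -4.0]
grip_width: 0.0166
```

Call:
drive_tool(
  series=[
    [0,0,0,0,0,0,0.6],
    [0,0,0,0,0,0,0.6],
    [0,0,0,0,0,0,0.6],
    [0,0,0,0,0,0,0.6],
    [0,0,0,0,0,0,0.6],
  ],
)

```text
time: 43.85
position: [0.4255, -0.3362, 0.048]
tool_rot: [0.976, -0.03, 0.006, -0.217]
ft_force: [0.5, -1.0, -1.6]
grip_width: 0.0505
```

Call:
drive_tool(
  series=[
    [0,0,0,0,0,0,0.6],
    [0,-0.0063,-0.0136,0,0,0,0.6],
    [0,-0.0084,-0.018,0,0,0,0.6],
    [0,-0.019,-0.041,0,0,0,0.6],
    [0,-0.019,-0.041,0,0,0,0.6],
  ],
)

```text
time: 44.48
position: [0.4254, -0.3361, 0.1758]
tool_rot: [0.976, -0.03, 0.006, -0.217]
ft_force: [1.3, -0.6, -0.1]
grip_width: 0.0521
```

Call:
drive_tool(
  series=[
    [0,-0.019,-0.041,0,0,0,1],
    [0,-0.019,-0.041,0,0,0,1],
    [0,0,0,-8.3,0,0,1],
    [0,0,0,-8.3,0,0,1],
    [0,0,0,-8.4,0,0,1],
  ],
)

```text
time: 45.1
position: [0.4255, -0.3367, 0.2659]
tool_rot: [1.0, -0.031, 0.0, 0.002]
ft_force: [-1.0, 1.1, 0.7]
grip_width: 0.0857
```

```bash
python3 -c "
from h import *
st();im,d,m=snap('scene','s11');im2,d,m=snap('top','t11')
o=np.zeros((600,800,3),np.uint8);o[:380,:480]=cv2.resize(im[135:325,120:360],None,fx=2,fy=2,interpolation=2);o[:600,485:]=cv2.resize(im2[150:350,360:465],None,fx=3,fy=3,interpolation=2);cv2.imwrite('pics/s11c.png',o)"
```

```text
t 45.1 p [ 0.4255 -0.3367  0.2659] q [-50.1  20.9  91.1  -0.2  67.9  43.5] y [-0.061 -0.998  0.004] z [ 0.    -0.004 -1.   ] F [-1.   1.1  0.7] M [-0.06  0.17 -0.03] w 0.0857
```

View pics/s11c.png

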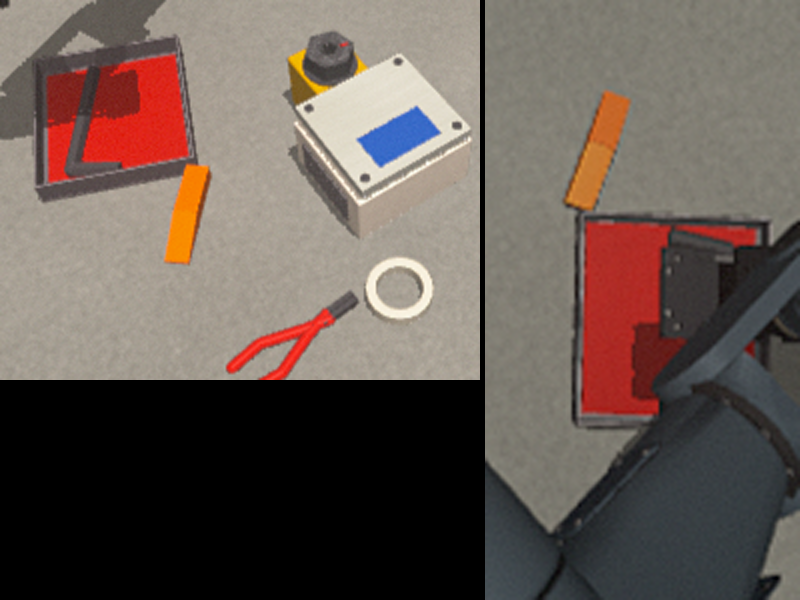

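The picture shows the key lying flat in the tray, the cover empty, and the screw mark turned to the left at (345,43). The wedge has been knocked about 2 cm toward the tray, from (580,205) to (617,98) in the right crop. I'm measuring the wedge again and checking the screw mark.

```bash
cat > wd.py <<'E'
from h import *
def wedge(f,box):
    im,d,m=load(f);P=cloud(m,d);hsv=cv2.cvtColor(im,cv2.COLOR_BGR2HSV);H,S,V=[hsv[...,i].astype(int) for i in range(3)]
    k=((S>150)&(H>3)&(H<20)).astype(np.uint8);b=np.zeros_like(k);b[box[1]:box[3],box[0]:box[2]]=1;k&=b
    n,l,s,c=cv2.connectedComponentsWithStats(k);i=1+s[1:,4].argmax()
    cn=max(cv2.findContours((l==i).astype(np.uint8),0,1)[0],key=len)[:,0]
    for z in(.012,.02):
        r=cv2.minAreaRect(np.array([onplane(m,u,v,z)[:2] for u,v in cn]).astype(np.float32)*1000)
        print(f,z,s[i,4],np.round(r[0],1),np.round(r[1],1),round(r[2],1));print(cv2.boxPoints(r).round(1).tolist())
    return cn
if __name__=='__main__':
    wedge('t11',(375,165,425,230));wedge('s11',(180,205,245,285))
    im,d,m=load('s11');hsv=cv2.cvtColor(im,cv2.COLOR_BGR2HSV);H,S,V=[hsv[...,i].astype(int) for i in range(3)]
    k=(S>110)&((H<8)|(H>172));k2=np.zeros_like(k);k2[145:180,265:310]=k[145:180,265:310];v,u=np.nonzero(k2)
    p=onplane(m,u.mean(),v.mean(),.1255);print('mark',len(u),p,np.degrees(np.arctan2(p[1]+.035,p[0]-.4706)))
E
python3 wd.py
```

```text
t11 0.012 381 [ 583.6 -257.1] [ 31.3 126.9] 67.6
[[519.0, -247.3000030517578], [636.2999877929688, -295.70001220703125], [648.2999877929688, -266.79998779296875], [531.0, -218.39999389648438]]
t11 0.02 381 [ 582.8 -255.6] [ 31.1 126.3] 67.6
[[518.5, -245.89999389648438], [635.2000122070312, -294.1000061035156], [647.0999755859375, -265.29998779296875], [530.4000244140625, -217.1999969482422]]
s11 0.012 666 [ 585.3 -255.6] [ 35.4 143.1] 68.0
[[512.4000244140625, -245.10000610351562], [645.0, -298.79998779296875], [658.2999877929688, -266.0], [525.7000122070312, -212.3000030517578]]
s11 0.02 666 [ 590.6 -255. ] [ 35.1 141.9] 68.0
[[518.2000122070312, -244.6999969482422], [649.7999877929688, -298.0], [663.0, -265.3999938964844], [531.4000244140625, -212.10000610351562]]
mark 6 [ 0.47125401 -0.01409305  0.1255    ] 88.2082651210172
```

Call:
drive_tool(
  series=[
    [0,0,0,0,0,-10.1,0.55],
    [0,0,0,0,0,-10.1,0.55],
    [0,0,0,0,0,-10.1,0.55],
    [0,0,0,0,0,-10.1,0.55],
    [0,0,0,0,0,-10.1,0.55],
  ],
)

```text
time: 45.82
position: [0.4255, -0.3374, 0.2641]
tool_rot: [0.916, 0.401, 0.0, -0.002]
ft_force: [-0.8, -0.2, 0.3]
grip_width: 0.0503
```

Call:
drive_tool(
  series=[
    [0,0,0,0,0,-10.1,0.55],
    [0,0,0,0,0,-10.1,0.55],
    [0,0,0,0,0,-10.1,0.55],
    [0,0,0,0,0,-10.1,0.55],
    [0,0,0,0,0,-10.1,0.55],
  ],
)

```text
time: 46.45
position: [0.4255, -0.3375, 0.2642]
tool_rot: [0.657, 0.754, 0.001, -0.002]
ft_force: [-0.9, 0.2, 0.4]
grip_width: 0.0481
```

Call:
drive_tool(
  series=[
    [0,0,0,0,0,-10.1,0.55],
    [0,0,0,0,0,-10.1,0.55],
    [0,0,0,0,0,-10.1,0.55],
    [0,0,0,0,0,-10.1,0.55],
    [0,0,0,0,0,-10.1,0.55],
  ],
)

```text
time: 47.08
position: [0.4255, -0.3374, 0.2642]
tool_rot: [0.273, 0.962, 0.002, -0.001]
ft_force: [0.5, 0.4, 0.2]
grip_width: 0.048
```

Call:
drive_tool(
  series=[
    [0,0,0,0,0,-9.6,0.55],
    [0,0,0,0,0,0,0.55],
  ],
)

```text
time: 47.32
position: [0.4255, -0.3375, 0.264]
tool_rot: [0.195, 0.981, 0.001, -0.001]
ft_force: [0.3, 0.3, -0.1]
grip_width: 0.0479
```

```bash
python3 -c "
from h import *
st();plan(.5553,-.2445,.12,67.6)"
```

```text
t 47.33 p [ 0.4255 -0.3375  0.264 ] q [-5.020e+01  2.120e+01  9.090e+01  1.000e-01  6.810e+01 -1.177e+02] y [0.383 0.924 0.002] z [-0.001  0.003 -1.   ] F [ 0.3  0.3 -0.1] M [ 0.05  0.02 -0.03] w 0.0479
shift after turn [-0.0845  0.1354  0.144 ] turn [ 0.13 -0.14 -0.13]
shift now [-0.0846  0.1353  0.1441]
```

Call:
drive_tool(
  series=[
    [-0.0282,0.0451,0,0,0,0,0.55],
    [-0.0282,0.0451,0,0,0,0,0.55],
    [-0.0282,0.0451,0,0,0,0,0.55],
    [0,0,0.06,0,0,0,0.55],
    [0,0,0.06,0,0,0,0.55],
  ],
)

```text
time: 47.95
position: [0.5567, -0.2437, 0.1432]
tool_rot: [0.195, 0.981, 0.001, 0.0]
ft_force: [0.2, 0.8, -0.5]
grip_width: 0.0479
```

Call:
drive_tool(
  series=[
    [0,0,0.024,0,0,0,0.55],
    [0,0,0,0,0,0,0.55],
    [0,0,0,0,0,0,0.55],
  ],
)

```text
time: 48.32
position: [0.5561, -0.2446, 0.1208]
tool_rot: [0.195, 0.981, 0.0, 0.0]
ft_force: [0.6, 0.4, 0.0]
grip_width: 0.048
```

```bash
python3 -c "
from wd import *
st();plan(.5553,-.2445,.004,67.6)
snap('scene','s12');wedge('s12',(180,205,245,285));im,d,m=snap('wrist','w12');hsv=cv2.cvtColor(im,cv2.COLOR_BGR2HSV);H,S,V=[hsv[...,i].astype(int) for i in range(3)]
k=((S>150)&(H>3)&(H<20)).astype(np.uint8);n,l,s,c=cv2.connectedComponentsWithStats(k)
for i in range(1,n):
    if s[i,4]>80: print(s[i],[onplane(m,u,v,.024,True)[:2].round(4) for u,v in [(s[i,0],s[i,1]+s[i,3]//2),(s[i,0]+s[i,2],s[i,1]+s[i,3]//2)]])
"
```

```text
t 48.33 p [ 0.5561 -0.2446  0.1208] q [-3.430e+01  3.620e+01  8.980e+01  1.000e-01  5.400e+01 -1.019e+02] y [0.382 0.924 0.001] z [ 0.     0.001 -1.   ] F [0.6 0.4 0. ] M [ 0.02 -0.01 -0.06] w 0.048
shift after turn [ 0.0008 -0.0002  0.1168] turn [ 0.05  0.   -0.06]
shift now [ 0.0008 -0.0003  0.1168]
s12 0.012 670 [ 585.7 -255.2] [ 36.8 142.7] 67.8
[[512.7000122070312, -245.1999969482422], [644.7999877929688, -299.20001220703125], [658.7000122070312, -265.20001220703125], [526.7000122070312, -211.1999969482422]]
s12 0.02 670 [ 591.  -254.7] [ 36.5 141.5] 67.8
[[518.5999755859375, -244.8000030517578], [649.5, -298.29998779296875], [663.2999877929688, -264.6000061035156], [532.4000244140625, -211.0]]
[ 299  163   35  112 3274] [array([ 0.5622, -0.2624]), array([ 0.5741, -0.2337])]
[403 262  15  44 177] [array([ 0.6656, -0.1945]), array([ 0.6727, -0.1799])]
[212 265  14  45 184] [array([ 0.5963, -0.3744]), array([ 0.6012, -0.3599])]
[ 356  309  151   29 1154] [array([ 0.6922, -0.254 ]), array([ 0.7894, -0.0818])]
[220 323 139  16 852] [array([ 0.6504, -0.3971]), array([ 0.7043, -0.2546])]
```

Call:
drive_tool(
  series=[
    [0,0,0.05,0,0,0,0.55],
    [0,0,0.05,0,0,0,0.55],
    [0,0,0.012,0,0,0,0.55],
    [0,0,0,0,0,0,0.55],
    [0,0,0.004,0,0,0,0.55],
  ],
)

```text
time: 49.05
position: [0.5569, -0.2447, 0.0059]
tool_rot: [0.194, 0.981, -0.0, 0.001]
ft_force: [0.2, -0.8, -0.1]
grip_width: 0.0479
```

Call:
drive_tool(
  series=[
    [0,0,0,0,0,0,0.55],
    [0,0,0,0,0,0,0.2],
    [0,0,0,0,0,0,0.2],
    [0,0,0,0,0,0,0.2],
    [0,0,0,0,0,0,0.2],
  ],
)

```text
time: 49.68
position: [0.5552, -0.2434, 0.0038]
tool_rot: [0.194, 0.981, 0.001, -0.001]
ft_force: [0.1, 1.2, 3.2]
grip_width: 0.0294
```

```bash
python3 -c "
from h import *
st()"
```

```text
t 49.67 p [ 0.5552 -0.2434  0.0038] q [-3.420e+01  4.640e+01  9.260e+01  1.000e-01  4.110e+01 -1.019e+02] y [0.38  0.925 0.001] z [-0.001  0.002 -1.   ] F [0.1 1.2 3.2] M [ 0.18 -0.07  0.  ] w 0.0294
```

Call:
drive_tool(
  series=[
    [0,0,-0.03,0,0,0,0.2],
    [0,0,-0.06,0,0,0,0.2],
    [0,0,-0.06,0,0,0,0.2],
    [0,0,-0.05,0,0,0,0.2],
    [0,0,0,0,0,0,0.2],
  ],
)

```text
time: 50.3
position: [0.5577, -0.2454, 0.208]
tool_rot: [0.194, 0.981, -0.001, 0.004]
ft_force: [0.1, -0.1, -1.2]
grip_width: 0.0299
```

Call:
drive_tool(
  series=[
    [0,0,0,0,0,10.1,0.2],
    [0,0,0,0,0,10.1,0.2],
    [0,0,0,0,0,10.1,0.2],
    [0,0,0,0,0,10.1,0.2],
    [0,0,0,0,0,10.1,0.2],
  ],
)

```text
time: 50.92
position: [0.5539, -0.243, 0.201]
tool_rot: [0.596, 0.803, 0.0, -0.004]
ft_force: [-0.0, -0.0, -1.0]
grip_width: 0.0292
```

```bash
python3 -c "
from h import *
st();plan(.53,.18,.2,17.1)"
```

```text
t 50.92 p [ 0.5539 -0.243   0.201 ] q [-34.3  30.2  86.1   0.   64.1 -51.1] y [ 0.957  0.289 -0.004] z [-0.006  0.004 -1.   ] F [-0. -0. -1.] M [-0.09  0.02  0.  ] w 0.0292
shift after turn [0.4113 0.1016 0.001 ] turn [-0.24 -0.34 -0.3 ]
shift now [0.4118 0.0994 0.0029]
```

Call:
drive_tool(
  series=[
    [0.0536,0.0127,0,0,0,0,0.2],
    [0.0536,0.0127,0,0,0,0,0.2],
    [0.0536,0.0127,0,0,0,0,0.2],
    [0.0536,0.0127,0,0,0,0,0.2],
    [0.0536,0.0127,0,0,0,0,0.2],
  ],
)

```text
time: 51.55
position: [0.5353, 0.0328, 0.2019]
tool_rot: [0.594, 0.804, -0.001, -0.003]
ft_force: [1.2, 0.1, -1.2]
grip_width: 0.0295
```

Call:
drive_tool(
  series=[
    [0.0536,0.0127,0,0,0,0,0.2],
    [0.0536,0.0127,0,0,0,0,0.2],
    [0.0536,0.0127,0,0,0,0,0.2],
    [0,0,0.05,0,0,0,0.2],
    [0,0,0.05,0,0,0,0.2],
  ],
)

```text
time: 52.18
position: [0.5246, 0.1971, 0.102]
tool_rot: [0.593, 0.805, -0.0, -0.002]
ft_force: [0.7, -0.0, -1.2]
grip_width: 0.0293
```

Call:
drive_tool(
  series=[
    [0,0,0.006,0,0,0,0.2],
    [0,0,0,0,0,0,0.2],
    [0,0,0,0,0,0,0.2],
  ],
)

```text
time: 52.55
position: [0.5273, 0.196, 0.0999]
tool_rot: [0.594, 0.804, 0.001, 0.0]
ft_force: [-0.3, 0.7, -0.5]
grip_width: 0.0293
```

```bash
python3 -c "
from wd import *
st();plan(.5246,.1968,.0905,17.1)
im,d,m=snap('scene','s13')
hsv=cv2.cvtColor(im,cv2.COLOR_BGR2HSV);H,S,V=[hsv[...,i].astype(int) for i in range(3)]
k=((S>150)&(H>3)&(H<18)).astype(np.uint8);k[:,:300]=0
n,l,s,c=cv2.connectedComponentsWithStats(k)
for i in range(1,n):
    if s[i,4]>15: print(s[i],c[i])
im2,d2,m2=snap('top','t13')
hsv=cv2.cvtColor(im2,cv2.COLOR_BGR2HSV);H,S,V=[hsv[...,i].astype(int) for i in range(3)]
k=((S>150)&(H>3)&(H<18)).astype(np.uint8);n,l,s,c=cv2.connectedComponentsWithStats(k)
for i in range(1,n):
    if s[i,4]>15: print('top',s[i],c[i])
"
```

```text
t 52.55 p [0.5273 0.196  0.0999] q [ 8.9 35.3 97.3  0.2 47.3 -8.3] y [0.956 0.294 0.002] z [ 0.002  0.002 -1.   ] F [-0.3  0.7 -0.5] M [-0.04  0.03 -0.  ] w 0.0293
shift after turn [ 0.0015 -0.0024  0.0094] turn [ 0.13 -0.09  0.01]
shift now [ 0.0015 -0.0024  0.0094]
[415 131  11   9  50] [419.86 136.08]
[342 153  36  29 486] [360.96707819 167.11522634]
top [264 206  21  15 201] [273.74626866 212.60199005]
```

```bash
cat > tip.py <<'E'
from h import *
C=np.array([.5852,.0004]);yh=np.array([-.294,.956]);xh=np.array([.956,.294])
def tip(f,box,z,side=1):
    im,d,m=load(f);hsv=cv2.cvtColor(im,cv2.COLOR_BGR2HSV);H,S,V=[hsv[...,i].astype(int) for i in range(3)]
    k=((S>140)&(H>3)&(H<18)).astype(np.uint8);b=np.zeros_like(k);b[box[1]:box[3],box[0]:box[2]]=1;k&=b
    v,u=np.nonzero(k);p=np.array([onplane(m,a,c,z)[:2] for a,c in zip(u,v)])-C
    a=p@yh*side;w=p@xh;j=a<a.min()+.004
    print(f,'tip y in housing',(a.min()*1000).round(1),'p2',(np.percentile(a,1)*1000).round(1),'x mid at tip',(w[j].mean()*1000).round(1),'x range',(w[(a<a.min()+.03)].min()*1000).round(1),(w[(a<a.min()+.03)].max()*1000).round(1))
def hs(side=1):
    p=robot.get_obs()['position'][:2]-C;print('TCP in cover frame x,y mm',(p@xh*1000).round(1),(p@yh*1000).round(1))
E
python3 -c "
from tip import *
st();hs();tip('s13',(335,145,385,190),.098);tip('t13',(255,200,290,225),.098)"
```

```text
t 52.65 p [0.5272 0.1961 0.1001] q [ 9.  35.2 97.3  0.2 47.3 -8.3] y [0.956 0.294 0.003] z [ 0.002  0.002 -1.   ] F [ 0.5  0.  -1.3] M [-0.08  0.04 -0.08] w 0.0295
TCP in cover frame x,y mm 2.1 204.1
s13 tip y in housing 106.3 p2 106.8 x mid at tip 2.9 x range -18.1 18.3
t13 tip y in housing 105.8 p2 105.8 x mid at tip 0.8 x range -13.5 16.1
```

Call:
drive_tool(
  series=[
    [0,-0.002,0.0098,0,0,0,0.2],
    [0,0,0,0,0,0,0.2],
    [-0.018,0,0,0,0,0,0.2],
    [-0.017,0,0,0,0,0,0.2],
    [0,0,0,0,0,0,0.2],
  ],
)

```text
time: 53.28
position: [0.5355, 0.1602, 0.0887]
tool_rot: [0.595, 0.804, 0.0, -0.0]
ft_force: [0.4, 0.2, 0.0]
grip_width: 0.0296
```

```bash
python3 -c "
from tip import *
st();hs()"
```

```text
t 53.27 p [0.5355 0.1602 0.0887] q [  5.2  36.1  98.1   0.1  45.8 -11.9] y [0.956 0.293 0.   ] z [-0.     0.001 -1.   ] F [0.4 0.2 0. ] M [-0.13 -0.06 -0.01] w 0.0296
TCP in cover frame x,y mm -0.5 167.4
```

Call:
drive_tool(
  series=[
    [-0.005,0,-0.0005,0,0,0,0.2],
    [-0.005,0,0,0,0,0,0.2],
    [0,0,0,0,0,0,0.2],
  ],
)

```text
time: 53.65
position: [0.5361, 0.154, 0.0889]
tool_rot: [0.594, 0.804, 0.001, -0.003]
ft_force: [-1.3, 5.8, 0.6]
grip_width: 0.0292
```

```bash
python3 -c "
from tip import *
st();hs()"
```

```text
t 53.65 p [0.5361 0.154  0.0889] q [  4.4  36.1  98.2   0.4  45.9 -12.9] y [ 0.956  0.294 -0.002] z [-0.004  0.004 -1.   ] F [-1.3  5.8  0.6] M [0.85 0.23 0.04] w 0.0292
TCP in cover frame x,y mm -1.8 161.3
```

Call:
drive_tool(
  series=[
    [-0.004,0,0,0,0,0,0.2],
    [-0.004,0,0,0,0,0,0.2],
    [0,0,0,0,0,0,0.2],
  ],
)

```text
time: 54.02
position: [0.5378, 0.147, 0.0889]
tool_rot: [0.594, 0.804, 0.001, -0.003]
ft_force: [-3.2, 8.6, 1.6]
grip_width: 0.0296
```

```bash
python3 -c "
from tip import *
st();hs()"
```

```text
t 54.02 p [0.5378 0.147  0.0889] q [  3.6  36.1  98.2   0.4  46.  -13.7] y [ 0.956  0.294 -0.003] z [-0.005  0.005 -1.   ] F [-3.2  8.6  1.6] M [1.15 0.36 0.02] w 0.0296
TCP in cover frame x,y mm -2.2 154.1
```

Call:
drive_tool(
  series=[
    [-0.003,0,0,0,0,0,0.2],
    [-0.003,0,0,0,0,0,0.2],
    [0,0,0,0,0,0,0.2],
    [0,0,0,0,0,0,0.2],
  ],
)

```text
time: 54.52
position: [0.5394, 0.1415, 0.0888]
tool_rot: [0.594, 0.804, 0.001, -0.004]
ft_force: [-3.5, 8.1, 1.2]
grip_width: 0.0296
```

```bash
cat >> tip.py <<'E'
def lift(f,cam='scene'):
    snap(cam,f)
    for g in (cam+'0',f):
        im,d,m=load(g);P=cloud(m,d).reshape(-1,3);q=P[:,:2]-C;X,Y=q@xh,q@yh
        j=(abs(X)<.065)&(abs(Y)<.072)&(P[:,2]>.104)&(P[:,2]<.135)
        if g!=cam+'0' and j.sum()<200: print('few');continue
        A=np.c_[np.ones(j.sum()),X[j],Y[j]];z=P[j,2];w=np.ones(len(z),bool)
        for _ in range(6):
            c=np.linalg.lstsq(A[w],z[w],rcond=None)[0];r=z-A@c;w=abs(r)<2*np.std(r[w])+1e-4
        print(g,w.sum(),'left edge z',((c[0]+.08*c[2])*1000).round(2),'right',((c[0]-.08*c[2])*1000).round(2),'xslope',c[1].round(4),'std',r[w].std().round(4))
E
python3 -c "
from tip import *
st();hs();lift('s14');lift('t14','top')"
```

```text
t 54.52 p [0.5394 0.1415 0.0888] q [  3.   36.1  98.1   0.4  46.  -14.4] y [ 0.956  0.294 -0.003] z [-0.005  0.005 -1.   ] F [-3.5  8.1  1.2] M [ 1.11  0.38 -0.04] w 0.0296
TCP in cover frame x,y mm -2.3 148.4
scene0 1772 left edge z 111.14 right 111.02 xslope 0.0013 std 0.0013
s14 2295 left edge z 116.59 right 110.97 xslope 0.0019 std 0.0013
top0 1582 left edge z 111.12 right 111.29 xslope 0.0021 std 0.0025
t14 1872 left edge z 116.27 right 111.82 xslope 0.0043 std 0.0025
```

Depth shows the left edge raised 5.5 mm with the right still down. I'm withdrawing, turning the wedge round and going to the right side.

Call:
drive_tool(
  series=[
    [0.02,0,0,0,0,0,0.2],
    [0.03,0,0,0,0,0,0.2],
    [0.03,0,0,0,0,0,0.2],
    [0,0,-0.06,0,0,0,0.2],
    [0,0,-0.06,0,0,0,0.2],
  ],
)

```text
time: 55.25
position: [0.5168, 0.2163, 0.2091]
tool_rot: [0.593, 0.805, -0.001, -0.002]
ft_force: [1.9, 0.6, -1.1]
grip_width: 0.0295
```

Call:
drive_tool(
  series=[
    [0,0,0,0,0,10.6,0.2],
    [0,0,0,0,0,10.6,0.2],
    [0,0,0,0,0,10.6,0.2],
    [0,0,0,0,0,10.6,0.2],
    [0,0,0,0,0,10.6,0.2],
  ],
)

```text
time: 55.88
position: [0.5174, 0.2159, 0.2089]
tool_rot: [0.892, 0.453, -0.001, -0.001]
ft_force: [0.1, 0.6, -1.5]
grip_width: 0.0296
```

Call:
drive_tool(
  series=[
    [0,0,0,0,0,10.6,0.2],
    [0,0,0,0,0,10.6,0.2],
    [0,0,0,0,0,10.6,0.2],
    [0,0,0,0,0,10.6,0.2],
    [0,0,0,0,0,10.6,0.2],
  ],
)

```text
time: 56.5
position: [0.5174, 0.2158, 0.2088]
tool_rot: [1.0, 0.007, -0.001, -0.001]
ft_force: [0.0, -0.5, -1.3]
grip_width: 0.0293
```

Call:
drive_tool(
  series=[
    [0,0,0,0,0,10.6,0.2],
    [0,0,0,0,0,10.6,0.2],
    [0,0,0,0,0,10.6,0.2],
    [0,0,0,0,0,10.6,0.2],
    [0,0,0,0,0,10.6,0.2],
  ],
)

```text
time: 57.12
position: [0.5174, 0.2158, 0.2088]
tool_rot: [0.898, -0.44, -0.001, -0.0]
ft_force: [1.2, -0.1, -0.8]
grip_width: 0.0295
```

Call:
drive_tool(
  series=[
    [0,0,0,0,0,10.6,0.2],
    [0,0,0,0,0,10.4,0.2],
    [0,0,0,0,0,0,0.2],
  ],
)

```text
time: 57.5
position: [0.5192, 0.1795, 0.205]
tool_rot: [0.819, -0.574, -0.019, -0.023]
ft_force: [0.3, -0.3, -1.4]
grip_width: 0.0293
```

```bash
python3 -c "
from tip import *
st();hs();t=C-.210*yh;print(t);plan(*t,.2,-162.9);lift('s15')"
```

```text
t 57.5 p [0.5192 0.1795 0.205 ] q [  5.5  25.4  94.7   3.9  59.9 163.6] y [-0.94  -0.341 -0.016] z [-0.005  0.059 -0.998] F [ 0.3 -0.3 -1.4] M [0.02 0.12 0.03] w 0.0293
TCP in cover frame x,y mm -10.5 190.6
[ 0.64694 -0.20036]
shift after turn [ 0.4006 -0.0104  0.005 ] turn [-0.81  3.29  2.85]
shift now [ 0.4003  0.0094 -0.018 ]
scene0 1772 left edge z 111.14 right 111.02 xslope 0.0013 std 0.0013
s15 2297 left edge z 116.52 right 111.14 xslope 0.0034 std 0.0013
```

Call:
drive_tool(
  series=[
    [0.04,0,-0.005,0,0,-4,0.2],
    [0.055,0.001,-0.003,0,0,0,0.2],
    [0.055,0.001,-0.003,0,0,0,0.2],
    [0.055,0.001,-0.003,0,0,0,0.2],
    [0.055,0.001,-0.003,0,0,0,0.2],
  ],
)

```text
time: 58.18
position: [0.6205, -0.0596, 0.2078]
tool_rot: [0.839, -0.543, -0.018, -0.024]
ft_force: [0.9, 0.7, -0.7]
grip_width: 0.0297
```

```bash
python3 -c "
from tip import *
st();hs();t=C-.210*yh;plan(*t,.2,-162.9)"
```

```text
t 58.17 p [ 0.6205 -0.0596  0.2078] q [-17.4  31.3  82.8   3.5  67.2 137. ] y [-0.912 -0.41  -0.022] z [-0.003  0.06  -0.998] F [ 0.9  0.7 -0.7] M [-0.    0.04 -0.03] w 0.0297
TCP in cover frame x,y mm 16.1 -67.8
shift after turn [0.1423 0.0161 0.0078] turn [-1.04  3.28  7.12]
shift now [ 0.1394  0.0337 -0.0007]
```

Call:
drive_tool(
  series=[
    [0,0,0,-1,3.3,7.1,0.2],
    [0.05,0.006,0,0,0,0,0.2],
    [0.05,0.005,0,0,0,0,0.2],
    [0.042,0.005,0,0,0,0,0.2],
    [0,0,0,0,0,0,0.2],
  ],
)

```text
time: 58.8
position: [0.6469, -0.2023, 0.2074]
tool_rot: [0.803, -0.596, 0.001, 0.0]
ft_force: [-0.1, 1.4, -1.7]
grip_width: 0.0295
```

```bash
python3 -c "
from tip import *
st();hs();t=C-.208*yh;plan(*t,.0995,-162.9)"
```

```text
t 58.8 p [ 0.6469 -0.2023  0.2074] q [-26.8  35.2  74.8  -0.   69.8 136.4] y [-0.957 -0.29  -0.001] z [ 0.001 -0.002 -1.   ] F [-0.1  1.4 -1.7] M [0.02 0.1  0.04] w 0.0295
TCP in cover frame x,y mm -0.6 -212.0
shift after turn [-0.0039 -0.0006  0.1079] turn [-0.05 -0.11 -0.22]
shift now [-0.0041 -0.0005  0.1079]
```

Call:
drive_tool(
  series=[
    [0,0,0.055,0,0,0,0.2],
    [0,0,0.055,0,0,0,0.2],
    [0,0,0.0075,0,0,0,0.2],
    [0,0,0,0,0,0,0.2],
    [0,0,0,0,0,0,0.2],
  ],
)

```text
time: 59.42
position: [0.6481, -0.2002, 0.0932]
tool_rot: [0.804, -0.594, 0.003, -0.001]
ft_force: [0.6, -0.1, -0.5]
grip_width: 0.0294
```

```bash
python3 -c "
from tip import *
st();hs();plan(*(C-.1675*yh),.0895,-162.9)
snap('scene','s16');tip('s16',(215,190,300,270),.088,-1)"
```

```text
t 59.42 p [ 0.6481 -0.2002  0.0932] q [-26.6  42.7  79.9   0.   57.  136.3] y [-0.956 -0.293 -0.004] z [ 0.005 -0.002 -1.   ] F [ 0.6 -0.1 -0.5] M [-0.02  0.14  0.  ] w 0.0294
TCP in cover frame x,y mm 1.2 -210.3
shift after turn [-0.0427  0.0012  0.0037] turn [-0.25 -0.22 -0.05]
shift now [-0.0427  0.0012  0.0035]
s16 tip y in housing 110.3 p2 110.9 x mid at tip -0.8 x range -22.1 15.6
```

Call:
drive_tool(
  series=[
    [0,0.001,0.003,0,0,0,0.2],
    [0,0,0,0,0,0,0.2],
    [-0.02,0,0,0,0,0,0.2],
    [-0.02,0,0,0,0,0,0.2],
    [0,0,0,0,0,0,0.2],
  ],
)

```text
time: 60.1
position: [0.639, -0.1738, 0.0914]
tool_rot: [0.807, -0.591, 0.014, 0.006]
ft_force: [1.2, -27.0, -1.4]
grip_width: 0.0299
```

```bash
python3 -c "
from tip import *
st();hs()"
```

```text
t 60.1 p [ 0.639  -0.1738  0.0914] q [-24.4  41.5  83.3  -1.2  53.7 138.8] y [-0.953 -0.301 -0.007] z [ 0.015 -0.026 -1.   ] F [  1.2 -27.   -1.4] M [-5.07 -0.19  0.54] w 0.0299
TCP in cover frame x,y mm 0.2 -182.3
```

Call:
drive_tool(
  series=[
    [0.012,0,0,0,0,0,0.2],
    [0.012,0,0,0,0,0,0.2],
    [0,0,0,0,0,0,0.2],
    [0,0,0,0,0,0,0.2],
  ],
)

```text
time: 60.6
position: [0.6396, -0.1835, 0.0867]
tool_rot: [0.804, -0.595, -0.001, -0.0]
ft_force: [0.1, -0.1, -0.4]
grip_width: 0.0294
```

```bash
python3 -c "
from tip import *
st();hs()
im,d,m=snap('scene','s17');tip('s17',(215,190,300,270),.088,-1)
im2,d,m2=snap('top','t17')
o=np.zeros((600,800,3),np.uint8);o[:450,:]=cv2.resize(im[165:255,215:375],None,fx=5,fy=5,interpolation=2);cv2.imwrite('pics/s17c.png',o[:450])"
```

```text
t 60.6 p [ 0.6396 -0.1835  0.0867] q [-25.6  42.5  81.8   0.   55.7 137.3] y [-0.956 -0.293  0.001] z [-0.001  0.001 -1.   ] F [ 0.1 -0.1 -0.4] M [ 0.07  0.14 -0.03] w 0.0294
TCP in cover frame x,y mm -2.0 -191.8
s17 tip y in housing 93.8 p2 94.4 x mid at tip -0.1 x range -21.5 16.5
```

View pics/s17c.png

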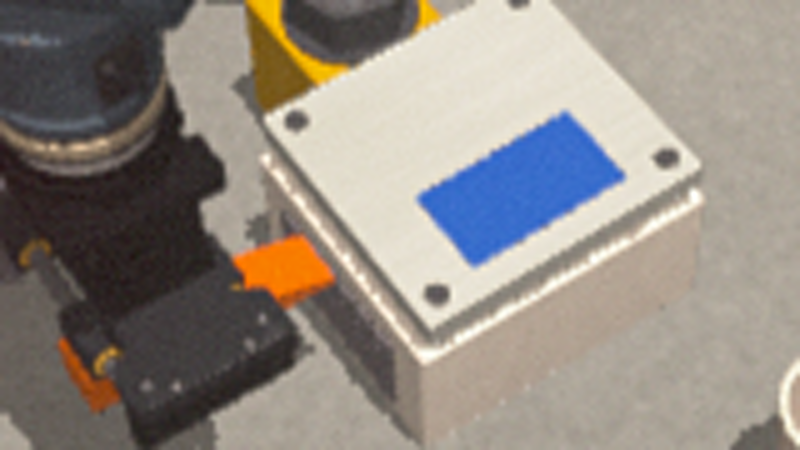

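The last view shows the wedge level at the right side, its tip near (330,275) and still just clear of the housing. The settled height is 0.0867, below the flange, so it bumped the flange's side. I'm raising it 3.5 mm.

Call:
drive_tool(
  series=[
    [0,0,-0.0036,0,0,0,0.2],
    [0,0,0,0,0,0,0.2],
    [0,0,0,0,0,0,0.2],
  ],
)

```text
time: 61.08
position: [0.6404, -0.1848, 0.091]
tool_rot: [0.804, -0.595, 0.0, -0.0]
ft_force: [-0.0, -0.5, -0.7]
grip_width: 0.0295
```

Call:
drive_tool(
  series=[
    [-0.01,0,0,0,0,0,0.2],
    [-0.008,0,0,0,0,0,0.2],
    [0,0,0,0,0,0,0.2],
    [0,0,0,0,0,0,0.2],
  ],
)

```text
time: 61.58
position: [0.6352, -0.1676, 0.0909]
tool_rot: [0.804, -0.595, 0.0, -0.0]
ft_force: [0.2, 1.1, -1.0]
grip_width: 0.0299
```

```bash
python3 -c "
from tip import *
st();hs()"
```

```text
t 61.58 p [ 0.6352 -0.1676  0.0909] q [-24.5  41.6  83.2   0.   55.2 138.5] y [-0.956 -0.293 -0.001] z [ 0.001 -0.    -1.   ] F [ 0.2  1.1 -1. ] M [0.08 0.13 0.01] w 0.0299
TCP in cover frame x,y mm -1.6 -175.3
```

Call:
drive_tool(
  series=[
    [-0.005,0,0.001,0,0,0,0.2],
    [-0.005,0,0,0,0,0,0.2],
    [-0.005,0,0,0,0,0,0.2],
    [-0.005,0,0,0,0,0,0.2],
    [0,0,0,0,0,0,0.2],
  ],
)

```text
time: 62.2
position: [0.6308, -0.1509, 0.09]
tool_rot: [0.804, -0.594, 0.003, 0.001]
ft_force: [1.5, -5.4, -4.6]
grip_width: 0.0297
```

Call:
drive_tool(
  series=[
    [-0.004,0,0,0,0,0,0.2],
    [-0.004,0,0,0,0,0,0.2],
    [0,0,0,0,0,0,0.2],
    [0,0,0,0,0,0,0.2],
  ],
)

```text
time: 62.7
position: [0.6283, -0.1431, 0.0898]
tool_rot: [0.804, -0.595, 0.003, 0.001]
ft_force: [2.3, -5.4, -4.8]
grip_width: 0.0297
```

```bash
python3 -c "
from tip import *
st();hs();lift('s18')"
```

```text
t 62.7 p [ 0.6283 -0.1431  0.0898] q [-22.7  40.9  85.4  -0.2  53.5 140.4] y [-0.956 -0.293 -0.003] z [ 0.004 -0.004 -1.   ] F [ 2.3 -5.4 -4.8] M [-1.15 -0.29 -0.03] w 0.0297
TCP in cover frame x,y mm -1.0 -149.9
scene0 1772 left edge z 111.14 right 111.02 xslope 0.0013 std 0.0013
s18 2245 left edge z 116.57 right 116.38 xslope 0.0044 std 0.0012
```

Call:
drive_tool(
  series=[
    [-0.004,0,0,0,0,0,0.2],
    [-0.004,0,0,0,0,0,0.2],
    [-0.004,0,0,0,0,0,0.2],
    [-0.004,0,0,0,0,0,0.2],
    [0,0,0,0,0,0,0.2],
  ],
)

```text
time: 63.38
position: [0.6233, -0.1273, 0.0896]
tool_rot: [0.804, -0.595, 0.002, 0.0]
ft_force: [1.3, -4.9, -6.0]
grip_width: 0.0293
```

Call:
drive_tool(
  series=[
    [0,0,0,0,0,0,0.2],
  ],
)

```text
time: 63.5
position: [0.6232, -0.1274, 0.0896]
tool_rot: [0.804, -0.595, 0.002, 0.0]
ft_force: [1.1, -4.7, -4.9]
grip_width: 0.0295
```

```bash
python3 -c "
from tip import *
st();hs();lift('s19')"
```

```text
t 63.5 p [ 0.6232 -0.1274  0.0896] q [-2.150e+01  4.040e+01  8.660e+01 -1.000e-01  5.280e+01  1.415e+02] y [-0.956 -0.293 -0.002] z [ 0.003 -0.003 -1.   ] F [ 1.1 -4.7 -4.9] M [-0.99 -0.2   0.  ] w 0.0295
TCP in cover frame x,y mm -1.2 -133.3
scene0 1772 left edge z 111.14 right 111.02 xslope 0.0013 std 0.0013
s19 2144 left edge z 116.46 right 122.09 xslope 0.0048 std 0.0013
```

Right edge is at 11.1 mm and left at 5.3 mm. I'm withdrawing and returning to the left.

Call:
drive_tool(
  series=[
    [0.02,0,0,0,0,0,0.2],
    [0.03,0,0,0,0,0,0.2],
    [0.035,0,0,0,0,0,0.2],
    [0,0,-0.06,0,0,0,0.2],
    [0,0,-0.06,0,0,0,0.2],
  ],
)

```text
time: 64.18
position: [0.6465, -0.2081, 0.2094]
tool_rot: [0.803, -0.595, -0.002, -0.0]
ft_force: [1.5, -0.6, -1.5]
grip_width: 0.0294
```

Call:
drive_tool(
  series=[
    [0,0,0,0,0,-10.6,0.2],
    [0,0,0,0,0,-10.6,0.2],
    [0,0,0,0,0,-10.6,0.2],
    [0,0,0,0,0,-10.6,0.2],
    [0,0,0,0,0,-10.6,0.2],
  ],
)

```text
time: 64.8
position: [0.6469, -0.2074, 0.21]
tool_rot: [0.985, -0.171, 0.0, -0.0]
ft_force: [-0.2, 0.5, -1.8]
grip_width: 0.029
```

Call:
drive_tool(
  series=[
    [0,0,0,0,0,-10.6,0.2],
    [0,0,0,0,0,-10.6,0.2],
    [0,0,0,0,0,-10.6,0.2],
    [0,0,0,0,0,-10.6,0.2],
    [0,0,0,0,0,-10.6,0.2],
  ],
)

```text
time: 65.42
position: [0.6469, -0.2074, 0.21]
tool_rot: [0.958, 0.287, 0.0, -0.0]
ft_force: [-0.1, 0.0, -1.1]
grip_width: 0.0299
```

Call:
drive_tool(
  series=[
    [0,0,0,0,0,-10.6,0.2],
    [0,0,0,0,0,-10.6,0.2],
    [0,0,0,0,0,-10.6,0.2],
    [0,0,0,0,0,-10.6,0.2],
    [0,0,0,0,0,-10.6,0.2],
  ],
)

```text
time: 66.05
position: [0.6469, -0.2074, 0.21]
tool_rot: [0.729, 0.684, 0.0, -0.0]
ft_force: [0.1, 0.6, -0.0]
grip_width: 0.0291
```

Call:
drive_tool(
  series=[
    [0,0,0,0,0,-10.6,0.2],
    [0,0,0,0,0,-10.4,0.2],
    [0,0,0,0,0,0,0.2],
    [0,0,0,0,0,0,0.2],
  ],
)

```text
time: 66.55
position: [0.6469, -0.2072, 0.2099]
tool_rot: [0.596, 0.803, 0.0, 0.0]
ft_force: [0.2, -0.1, -1.4]
grip_width: 0.0296
```

```bash
python3 -c "
from tip import *
st();hs();plan(*(C+.208*yh),.21,17.1);lift('s20')"
```

```text
t 66.55 p [ 0.6469 -0.2072  0.2099] q [-27.2  35.3  74.4   0.   70.4 -44. ] y [0.957 0.29  0.   ] z [ 0.  0. -1.] F [ 0.2 -0.1 -1.4] M [-0.04  0.01 -0.01] w 0.0296
TCP in cover frame x,y mm -2.0 -216.6
shift after turn [ 4.246e-01  2.000e-03 -1.000e-04] turn [ 0.02 -0.01 -0.26]
shift now [ 4.246e-01  1.000e-04 -0.000e+00]
scene0 1772 left edge z 111.14 right 111.02 xslope 0.0013 std 0.0013
s20 2232 left edge z 116.41 right 122.08 xslope 0.003 std 0.0012
```

Call:
drive_tool(
  series=[
    [0.06,0,0,0,0,0,0.2],
    [0.0605,0,0,0,0,0,0.2],
    [0.0605,0,0,0,0,0,0.2],
    [0.0605,0,0,0,0,0,0.2],
    [0.0605,0,0,0,0,0,0.2],
  ],
)

```text
time: 67.22
position: [0.5582, 0.0836, 0.2102]
tool_rot: [0.596, 0.803, 0.001, 0.0]
ft_force: [1.7, -0.1, -0.8]
grip_width: 0.0298
```

Call:
drive_tool(
  series=[
    [0.0605,0.001,0,0,0,-0.2,0.2],
    [0.0605,0,0,0,0,0,0.2],
    [0,0,0.06,0,0,0,0.2],
    [0,0,0.058,0,0,0,0.2],
    [0,0,0,0,0,0,0.2],
  ],
)

```text
time: 67.85
position: [0.52, 0.1975, 0.0876]
tool_rot: [0.594, 0.805, -0.004, -0.004]
ft_force: [0.2, -0.2, -1.0]
grip_width: 0.0296
```

Call:
drive_tool(
  series=[
    [0,0,0,0,0,0,0.2],
    [0,0,0,0,0,0,0.2],
    [0,0,0,0,0,0,0.2],
  ],
)

```text
time: 68.22
position: [0.5256, 0.1979, 0.0942]
tool_rot: [0.594, 0.805, 0.002, 0.002]
ft_force: [-0.2, 0.5, -0.8]
grip_width: 0.0292
```

```bash
python3 -c "
from tip import *
st();hs();plan(*(C+.165*yh),.090,17.1)"
```

```text
t 68.22 p [0.5256 0.1979 0.0942] q [ 9.2 35.7 97.7 -0.  46.3 -7.9] y [0.955 0.295 0.005] z [ 0.005  0.001 -1.   ] F [-0.2  0.5 -0.8] M [-0.03  0.03  0.02] w 0.0292
TCP in cover frame x,y mm 1.1 206.3
shift after turn [-0.0413 -0.0011  0.0042] turn [0.29 0.04 0.07]
shift now [-0.0413 -0.0012  0.0042]
```

Call:
drive_tool(
  series=[
    [0,0,0,0,0,0,0.2],
    [0,0,0,0,0,0,0.2],
    [0,0,0,0,0,0,0.2],
    [0,0,0,0,0,0,0.2],
    [0,0,0,0,0,0,0.2],
  ],
)

```text
time: 68.85
position: [0.524, 0.1979, 0.0917]
tool_rot: [0.593, 0.805, 0.0, 0.0]
ft_force: [-0.1, 0.2, -1.9]
grip_width: 0.0295
```

Call:
drive_tool(
  series=[
    [-0.02,0,0.001,0,0,0,0.2],
    [-0.02,0,0,0,0,0,0.2],
    [-0.01,0,0,0,0,0,0.2],
    [-0.004,0,0,0,0,0,0.2],
    [0,0,0,0,0,0,0.2],
  ],
)

```text
time: 69.47
position: [0.5396, 0.1458, 0.0903]
tool_rot: [0.594, 0.805, -0.0, -0.0]
ft_force: [0.4, -1.2, -4.5]
grip_width: 0.0299
```

Call:
drive_tool(
  series=[
    [-0.004,0,0,0,0,0,0.2],
    [-0.004,0,0,0,0,0,0.2],
    [-0.004,0,0,0,0,0,0.2],
    [0,0,0,0,0,0,0.2],
    [0,0,0,0,0,0,0.2],
  ],
)

```text
time: 70.1
position: [0.5417, 0.1359, 0.09]
tool_rot: [0.593, 0.805, -0.001, -0.002]
ft_force: [-1.7, 5.3, -6.3]
grip_width: 0.0296
```

```bash
python3 -c "
from tip import *
st();hs();lift('s21')"
```

```text
t 70.1 p [0.5417 0.1359 0.09  ] q [  2.6  36.   98.    0.1  46.2 -14.7] y [ 0.955  0.296 -0.003] z [-0.004  0.001 -1.   ] F [-1.7  5.3 -6.3] M [ 1.1   0.42 -0.04] w 0.0296
TCP in cover frame x,y mm -1.7 142.4
scene0 1772 left edge z 111.14 right 111.02 xslope 0.0013 std 0.0013
s21 2293 left edge z 118.84 right 122.18 xslope 0.0041 std 0.0013
```

Call:
drive_tool(
  series=[
    [-0.0035,0,0,0,0,0,0.2],
    [-0.0035,0,0,0,0,0,0.2],
    [-0.0035,0,0,0,0,0,0.2],
    [0,0,0,0,0,0,0.2],
    [0,0,0,0,0,0,0.2],
  ],
)

```text
time: 70.78
position: [0.5455, 0.1255, 0.0903]
tool_rot: [0.593, 0.805, -0.0, -0.001]
ft_force: [-3.1, 5.7, -6.3]
grip_width: 0.0295
```

```bash
python3 -c "
from tip import *
st();hs();lift('s22')"
```

```text
t 70.78 p [0.5455 0.1255 0.0903] q [  1.5  36.   97.8   0.1  46.2 -15.8] y [ 0.955  0.296 -0.002] z [-0.002  0.001 -1.   ] F [-3.1  5.7 -6.3] M [ 1.01  0.5  -0.02] w 0.0295
TCP in cover frame x,y mm -1.2 131.3
scene0 1772 left edge z 111.14 right 111.02 xslope 0.0013 std 0.0013
s22 2295 left edge z 123.17 right 121.99 xslope 0.0019 std 0.0013
```

Depth shows both sides raised, left 12.0 mm and right 11.0 mm. I'm withdrawing and carrying the wedge to the tray.

Call:
drive_tool(
  series=[
    [0.02,0,0,0,0,0,0.2],
    [0.03,0,0,0,0,0,0.2],
    [0.035,0,0,0,0,0,0.2],
    [0,0,-0.06,0,0,0,0.2],
    [0,0,-0.06,0,0,0,0.2],
  ],
)

```text
time: 71.45
position: [0.5219, 0.207, 0.2125]
tool_rot: [0.592, 0.806, 0.0, 0.001]
ft_force: [1.0, 1.0, -1.1]
grip_width: 0.0296
```

Call:
drive_tool(
  series=[
    [0,0,-0.02,0,0,10.1,0.2],
    [0,0,0,0,0,10.1,0.2],
    [0,0,0,0,0,10.1,0.2],
    [0,0,0,0,0,10.1,0.2],
    [0,0,0,0,0,10.1,0.2],
  ],
)

```text
time: 72.08
position: [0.5224, 0.2064, 0.2322]
tool_rot: [0.881, 0.473, 0.002, 0.002]
ft_force: [0.0, 0.2, -0.8]
grip_width: 0.0294
```

Call:
drive_tool(
  series=[
    [0,0,0,0,0,10.1,0.2],
    [0,0,0,0,0,10.1,0.2],
    [0,0,0,0,0,10.1,0.2],
    [0,0,0,0,0,10.1,0.2],
    [0,0,0,0,0,10.1,0.2],
  ],
)

```text
time: 72.7
position: [0.5225, 0.2064, 0.2322]
tool_rot: [0.999, 0.052, 0.002, 0.001]
ft_force: [-0.4, 0.4, -0.8]
grip_width: 0.0294
```

Call:
drive_tool(
  series=[
    [0,0,0,0,0,10.1,0.2],
    [0,0,0,0,0,0,0.2],
    [0,0,0,0,0,0,0.2],
  ],
)

```text
time: 73.08
position: [0.5219, 0.2063, 0.2315]
tool_rot: [0.999, -0.032, 0.001, 0.0]
ft_force: [0.0, -0.3, -0.2]
grip_width: 0.0292
```

```bash
python3 -c "
from tip import *
st();lift('s23');plan(.435,-.28,.22,-94)
im,d,m=load('s23')
# key pixels in tray: dark on red
hsv=cv2.cvtColor(im,cv2.COLOR_BGR2HSV);k=np.zeros(im.shape[:2],bool);k[165:225,145:210]=1
kk=k&(hsv[...,2]<95)&(hsv[...,1]<110)
v,u=np.nonzero(kk);p=np.array([onplane(m,a,b,.016)[:2] for a,b in zip(u,v)]);j=(p[:,0]>.31)&(p[:,0]<.50)&(p[:,1]<-.25)&(p[:,1]>-.41)
print(len(p),np.percentile(p[j],[1,10,50,90,99],axis=0).round(3))"
```

```text
t 73.08 p [0.5219 0.2063 0.2315] q [ 10.2  24.6  90.9  -0.   64.3 103.9] y [-0.065 -0.998  0.   ] z [ 0.002 -0.    -1.   ] F [ 0.  -0.3 -0.2] M [-0.03  0.11  0.07] w 0.0292
scene0 1772 left edge z 111.14 right 111.02 xslope 0.0013 std 0.0013
s23 2246 left edge z 123.25 right 122.11 xslope 0.0027 std 0.0012
shift after turn [-0.0526  0.4911  0.0113] turn [ 0.01 -0.11  0.25]
shift now [-0.0548  0.4909  0.0112]
584 [[ 0.319 -0.392]
 [ 0.345 -0.381]
 [ 0.431 -0.363]
 [ 0.49  -0.341]
 [ 0.495 -0.328]]
```

Call:
drive_tool(
  series=[
    [-0.006,0.0546,0,0,0,0,0.2],
    [-0.006,0.0546,0,0,0,0,0.2],
    [-0.006,0.0546,0,0,0,0,0.2],
    [-0.006,0.0546,0,0,0,0,0.2],
    [-0.006,0.0546,0,0,0,0,0.2],
  ],
)

```text
time: 73.75
position: [0.473, -0.0661, 0.2312]
tool_rot: [0.999, -0.033, 0.001, 0.0]
ft_force: [0.7, 0.2, -1.5]
grip_width: 0.0294
```

Call:
drive_tool(
  series=[
    [-0.006,0.0546,0,0,0,0,0.2],
    [-0.006,0.0546,0,0,0,0,0.2],
    [-0.006,0.0546,0,0,0,0,0.2],
    [-0.006,0.0546,0,0,0,0,0.2],
    [0,0,0.06,0,0,0,0.2],
  ],
)

```text
time: 74.38
position: [0.4381, -0.2893, 0.1744]
tool_rot: [0.999, -0.036, 0.006, 0.007]
ft_force: [-0.6, 0.7, -2.1]
grip_width: 0.0298
```

Call:
drive_tool(
  series=[
    [0,0,0.06,0,0,0,0.2],
    [0,0,0.05,0,0,0,0.2],
    [0,0,0,0,0,0,0.2],
    [0,0,0,0,0,0,0.2],
    [0,0,0,0,0,0,0.2],
  ],
)

```text
time: 75.0
position: [0.4359, -0.282, 0.0633]
tool_rot: [0.999, -0.034, 0.002, 0.002]
ft_force: [-0.5, 0.0, -1.0]
grip_width: 0.0296
```

```bash
python3 -c "
from tip import *
st();plan(.435,-.28,.010,-94)"
```

```text
t 75.0 p [ 0.4359 -0.282   0.0633] q [-45.3  36.6 104.9   0.   38.2  48.6] y [-0.067 -0.998  0.004] z [ 0.004 -0.004 -1.   ] F [-0.5  0.  -1. ] M [-0.05  0.15 -0.01] w 0.0296
shift after turn [-0.0011 -0.0019  0.0533] turn [ 0.21 -0.27  0.14]
shift now [-0.0013 -0.0021  0.0533]
```

Call:
drive_tool(
  series=[
    [0,-0.002,0.03,0,0,0,0.2],
    [0,0,0.015,0,0,0,0.2],
    [0,0,0.005,0,0,0,0.2],
    [0,0,0,0,0,0,0.2],
    [0,0,0,0,0,0,0.2],
  ],
)

```text
time: 75.62
position: [0.4349, -0.279, 0.0114]
tool_rot: [0.999, -0.034, 0.001, 0.0]
ft_force: [-0.5, -0.7, -1.5]
grip_width: 0.0295
```

Call:
drive_tool(
  series=[
    [0,0,0.002,0,0,0,0.2],
    [0,0,0,0,0,0,0.5],
    [0,0,0,0,0,0,0.5],
    [0,0,0,0,0,0,0.5],
    [0,0,0,0,0,0,0.5],
  ],
)

```text
time: 76.25
position: [0.4345, -0.2786, 0.0088]
tool_rot: [0.999, -0.034, 0.0, 0.0]
ft_force: [-0.3, 0.5, 1.4]
grip_width: 0.0431
```

Call:
drive_tool(
  series=[
    [0,0,-0.03,0,0,0,0.5],
    [0,0,-0.06,0,0,0,0.5],
    [0,0,-0.06,0,0,0,0.5],
    [0,0,-0.06,0,0,0,0.5],
    [0,0,-0.06,0,0,0,0.5],
  ],
)

```text
time: 76.88
position: [0.434, -0.2782, 0.2808]
tool_rot: [0.999, -0.034, 0.0, 0.0]
ft_force: [-0.1, -0.3, -0.6]
grip_width: 0.0437
```

Call:
drive_tool(
  series=[
    [0,-0.06,0,0,0,0,0.5],
    [0,-0.06,0,0,0,0,0.5],
    [0,-0.06,0,0,0,0,0.5],
    [0,-0.06,0,0,0,0,0.5],
    [0,0,0,0,0,0,0.5],
  ],
)

```text
time: 77.5
position: [0.4495, -0.0351, 0.2787]
tool_rot: [1.0, -0.031, -0.0, -0.001]
ft_force: [0.0, -0.2, -0.4]
grip_width: 0.0431
```

```bash
python3 -c "
from tip import *
from wd import wedge
st();lift('s24');wedge('s24',(140,150,225,235))
im2,d2,m2=snap('top','t24');P=cloud(m2,d2)
wedge('t24',(385,215,465,305))
im,d,m=load('s24')
def cols(im,m,box,f,z):
    hsv=cv2.cvtColor(im,cv2.COLOR_BGR2HSV);H,S,V=[hsv[...,i].astype(int) for i in range(3)];k=f(H,S,V).astype(np.uint8);b=np.zeros_like(k);b[box[1]:box[3],box[0]:box[2]]=1;k&=b
    n,l,s,c=cv2.connectedComponentsWithStats(k);i=1+s[1:,4].argmax();return s[i,4],onplane(m,*c[i],z).round(3)
print('redcap',cols(im,m,(360,105,450,180),lambda H,S,V:(S>150)&((H<6)|(H>174)),.06));print('green',cols(im,m,(360,105,450,180),lambda H,S,V:(S>100)&(H>45)&(H<85),.06))
k=np.zeros(im.shape[:2],bool);k[150:230,135:225]=1;hsv=cv2.cvtColor(im,cv2.COLOR_BGR2HSV)
Q=cloud(m,d);kk=k&(hsv[...,2]<95)&(hsv[...,1]<110)&(Q[...,0]>.31)&(Q[...,0]<.5)&(Q[...,1]>-.405)&(Q[...,1]<-.25)
print('key pts',kk.sum(),np.percentile(Q[kk],[2,50,98],axis=0).round(3))
ow=k&(hsv[...,1]>150)&(hsv[...,0]>3)&(hsv[...,0]<20);print('wedge z',np.percentile(Q[ow][:,2],[5,50,95]).round(3))
a,b,_=load('scene0')
for n,bx in(('beaker',(365,230,405,275)),('tape+pliers',(225,260,340,335))):
    print(n,'pixels changed',(np.abs(a.astype(int)-im)[bx[1]:bx[3],bx[0]:bx[2]].max(2)>60).sum())
"
```

```text
t 77.5 p [ 0.4495 -0.0351  0.2787] q [-1.880e+01  1.240e+01  1.017e+02  1.000e-01  6.590e+01  7.470e+01] y [-0.061 -0.998 -0.001] z [-0.001  0.001 -1.   ] F [ 0.  -0.2 -0.4] M [-0.07  0.2   0.  ] w 0.0431
scene0 1772 left edge z 111.14 right 111.02 xslope 0.0013 std 0.0013
s24 2291 left edge z 123.33 right 122.06 xslope 0.0031 std 0.0012
s24 0.012 500 [ 405.7 -278.1] [ 36.3 135.9] 85.5
[[336.5, -290.8999938964844], [472.1000061035156, -301.5], [474.8999938964844, -265.3999938964844], [339.3999938964844, -254.8000030517578]]
s24 0.02 500 [ 412.5 -277.4] [ 36.  134.8] 85.5
[[343.8999938964844, -290.1000061035156], [478.29998779296875, -300.6000061035156], [481.1000061035156, -264.79998779296875], [346.70001220703125, -254.3000030517578]]
t24 0.012 460 [ 401.1 -279. ] [ 34.4 133.8] 85.4
[[333.1000061035156, -290.70001220703125], [466.3999938964844, -301.3999938964844], [469.20001220703125, -267.20001220703125], [335.79998779296875, -256.5]]
t24 0.02 460 [ 401.2 -277.4] [ 34.2 133.1] 85.4
[[333.5, -289.1000061035156], [466.20001220703125, -299.79998779296875], [468.8999938964844, -265.70001220703125], [336.20001220703125, -255.10000610351562]]
redcap (np.int32(109), array([0.421, 0.393, 0.06 ]))
green (np.int32(98), array([0.424, 0.292, 0.06 ]))
key pts 358 [[ 0.321 -0.389  0.012]
 [ 0.431 -0.362  0.019]
 [ 0.496 -0.334  0.024]]
wedge z [0.005 0.025 0.03 ]
beaker pixels changed 0
tape+pliers pixels changed 0
```

All the checks are fine, so I'm handing in.

```bash
python3 -c "
from rig import robot
print(robot.hand_in())"
```

```text
the job is handed in; nothing more can be done
None
```

I finished the whole sequence and handed the job in at about 78 s; the hand-in gives no verdict, so what follows is from my own last checks.

**What was done:** Both bottles on the cover (red and green) went into the tub. I flipped the key into the socket until I felt the floor, then turned the screw counter-clockwise to its stop. The wedge went in left, right, then left again. The key and wedge are in the tray.

**Last checks:**
- **Bottles:** both are at their places in the tub.
- **Screw:** torque rose from about 1.0 to about 2.2 N·m at the stop. The red mark reads about 71–75° of turn, or 1.24–1.3 rad. I did not recheck it after the key came out of the tray stage.
- **Cover:** depth readings put the left edge at 12.2 mm and the right at 11.0 mm, slightly over the 10 mm target. The largest difference I measured between the sides was about 5.7 mm.
- **Tray:** key and wedge both lie low inside the tray walls, and the robot is clear of everything.
- **Bystanders:** no pixel changes around the beaker, tape or pliers.

**What went wrong or disagreed:**
- The first bottle grasp closed too late, so I repeated it.
- The wedge bumped the flange's side on its first try at the right, at about 27 N. I raised it 3.5 mm and it went in.
- While I turned the wedge round, joint 6 briefly read 163.6° against its 163.3° limit (2.85 rad). The robot reported no fault, but this could count as passing a joint range.

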